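# Load and lock the sample reader's tray

## Robot

A 6-joint arm with a two-finger parallel gripper is mounted at the origin on the work surface. World frame = base frame: x ahead of the robot, y to its left, z up, the work surface at z = 0. Lengths are in m, angles in rad, forces in N, time in s.
With the tool pointing down it reaches from about 0.3 to 0.775 m from the base axis. Payload 14.6 kg.
Tool frame: the origin (TCP) lies at the very end of the fingers, on their centre line; the grasp point (between the pads) lies 19 mm behind it; z points along the fingers, y is the direction in which the jaws open and shut (so a half turn about z gives the same grasp; the last joint's range is limited). The gripper opens to 85 mm and grips with 20 to 120 N. Pads are 22 mm wide; open, the fingers measure 114 mm over their backs; the gripper's body (76 mm by 85 mm) begins 54 mm behind the grasp point. The pads swing forward as they close: fully open they stand 13 mm farther back than shut.
Start: joints at [-1.223, 0.3, 1.521, -0, 1.321, -0.067], TCP at [0.222, -0.503, 0.21] pointing down, gripper open.
Joint ranges: [-3.03, 3.03], [-0.79, 2.21], [0.23, 2.52], [-1.04, 4.18], [0, 3.07], [-2.55, 2.55]. Speed limits (rad/s): [2.22, 2.22, 2.57, 3.14, 3.14, 3.14].

## Interface

Orientations are given as a unit quaternion [w, x, y, z].
In Python, from rig import * gives the robot as it stands. The module is installed in compiled form; this text tells all that it offers.
- The arm moves only by the shell command python3 -m pendant 'ROWS' [FORCE]. ROWS is JSON, a list of rows, each a list of 7 numbers: the turn, a rotation vector about the tool's x, y, z in degrees, then the shift along the tool's x, y, z in m, then the opening, from -1 (shut) to 1 (fully open). A call has 1 to 20 rows; each row shifts and turns the commanded pose from where the row before left it, along the tool's axes as they then stand; what a row does not reach is not made up. A row lasts 1/10 s, in which the tool goes at most 50 mm and 8.59 degrees, less where a joint would pass 70% of its speed; a pose out of reach is approached as far as the arm can. A call is refused whole if a number of a shift passes 0.05 or a number of a turn 8.59, either way. A call with a gripper value outside its range is refused whole. The fingers move at their own pace and stop on an object; FORCE is the grip in N (left out, the last holds). Time passes only in rows, so rows that do not move let the fingers close. It gives the time, the measured TCP pose, the force and the opening at its end, in the units of the state.
- observe(): the state, without advancing time (a new reading comes with each control period).
- get_image(name): name is "side" or "top" or "wrist"; returns a dict with "frame" (400x640x3 uint8, red, green, blue), "K" (3x3 intrinsics, pixels), "origin" and "attitude" of the camera in the world; the wrist camera has in their place "mount" (4x4, takes a point from camera to tool coordinates, whose origin is the TCP and whose axes are the flange's). Camera axes: x right, y up, looking along -z (the intrinsics and any distortion apply to the point x, -y, -z); pixel columns grow to the right and rows downward; lengths in m; the calibration is good to about 2 mm. A picture is of the moment at which its call begins: read the wrist's pose just before it. There is no depth.
- hand_in(): hands the job in, once; it reports no verdict.
The state is a dict: "time": time; "joints": joint angles; "qvel": joint speeds; "tau": joint torques, N m; "tool_pos": TCP position; "ee_rot": TCP orientation; "wrist_force": force on the tool from outside, world axes, zero at the start; "moment": the same for the moment, N m; "grip_width": finger opening in m.
Only numpy, scipy, OpenCV 4.12 (cv2) and the standard library are available. Lean on these libraries where they do the work, as an engineer would, in place of code of your own. Each camera call takes 0.05 s, during which the arm holds its last target.

## Task

Push the release pin through the access hole in the top of the reader so that its tray springs out, and put the pin back in its stand. Stand every specimen pot in the tray's pan, and lock the clamp bar: find by trying which is the thickest spacer plate that goes into the gap beside it, and leave that one there, standing flat on the floor of the gap; the other spacers stand upright on their mat. Then push the tray home until it latches, leaving the things around undisturbed.

Things in the scene. Friction and masses are not known exactly. Their poses are not given: they have to be found in the camera images.
- reader: white benchtop sample reader with a clear window on top, fixed to the desk, 130 mm deep (x) x 305 mm wide (y -145 to +160 mm) x 112 mm high. Origin: middle of the lower front edge, on the desk; its +x points away from the robot into the housing, z up. The tray comes out of its front towards -x
- hole (a point): centre of the mouth of the 15 mm round access hole in the white strip of the reader's top face, near its left (+y) side, 112 mm above the desk. The top is 6 mm thick; the hidden spring latch plate lies 14 mm below the mouth and must be pushed about 7 to 8 mm further down (2 to 3 N; it bottoms at 11 mm, i.e. pin tip 25 mm below the mouth) to let the tray go
- tray (a joint): how far the reader's tray is out, m: 0 home and latched, 0.12 fully out. Once the latch is tripped a spring pushes it out by itself in about a second and keeps it out (4 to 6 N). To close, push its front bar straight in, 8 to 15 N at the end, to slightly past home (about -0.004) until the latch catches; otherwise it springs out again
- front (a point): on the tray: middle of the outer face of the grey push bar (120 mm long along y, 12 mm high, 8 mm thick) that stands 28 mm in front of the tray's front panel, 64 mm above the desk; when the tray is home it lies 42 mm in front of the reader's front. Axes as the reader's. The front panel is 285 mm wide and rises to 72 mm above the desk
- pan (a point): on the tray: centre of the floor of the pot pan, 30 mm above the desk; axes as the reader's. The pan is 94 mm (x) x 168 mm (y), bordered by rims 11 mm high (8 mm on the +y side)
- slot (a point): on the tray: foot of the fixed aluminium wall that bounds the gap on its +y side, mid-length, on the floor of the gap (30 mm above the desk); axes as the reader's. The wall's face is the plane y = 0 of this frame; the gap extends from it towards -y to the dark steel clamp bar. Wall and bar are 94 mm long (x) and 32 mm high. The bar is locked at another, unknown place in every run: the gap is somewhat wider than 12 mm and narrower than 28 mm
- pad (a joint): small spring pad in the middle of the clamp bar's gap face, m pressed in: 0 = standing 6 mm proud into the gap at its foot (its upper part is a ramp flush with the bar), 0.006 = flush. A spacer in the gap presses it (under 1.5 N) only if its play in the gap is less than 6 mm; it is pressed by 6 mm minus the play and holds the spacer against the fixed wall
- spacer12_mid (a point): centre (33 mm above its foot) of the aluminium spacer plate 12 mm thick (its x) x 50 mm long (its y) x 32 mm high, with a bevelled foot (over the lowest 6 mm it narrows by 2.5 mm on each side) and on top a grip tab 10 mm thick (same direction as the thickness) x 24 mm long that rises to 67 mm above the foot; 50 g; z up
- spacer16_mid (a point): centre (33 mm above its foot) of the aluminium spacer plate 16 mm thick (its x) x 50 mm long (its y) x 32 mm high, with a bevelled foot (over the lowest 6 mm it narrows by 2.5 mm on each side) and on top a grip tab 10 mm thick (same direction as the thickness) x 24 mm long that rises to 67 mm above the foot; 70 g; z up
- spacer20_mid (a point): centre (33 mm above its foot) of the aluminium spacer plate 20 mm thick (its x) x 50 mm long (its y) x 32 mm high, with a bevelled foot (over the lowest 6 mm it narrows by 2.5 mm on each side) and on top a grip tab 10 mm thick (same direction as the thickness) x 24 mm long that rises to 67 mm above the foot; 90 g; z up
- spacer24_mid (a point): centre (33 mm above its foot) of the aluminium spacer plate 24 mm thick (its x) x 50 mm long (its y) x 32 mm high, with a bevelled foot (over the lowest 6 mm it narrows by 2.5 mm on each side) and on top a grip tab 10 mm thick (same direction as the thickness) x 24 mm long that rises to 67 mm above the foot; 110 g; z up
- mat: black rubber mat for the spacer plates, fixed, 220 mm (x) x 90 mm (y) x 4 mm; origin under its centre. At the start the four spacers stand on it in a row along its x, 45 mm apart, thickness along the row, in any order
- pot1_mid (a point): centre of a closed specimen pot with white lid, 30 mm diameter, 34 mm high, 35 g, standing on the desk; two to four pots are present (None if absent)
- pot2_mid (a point): centre of a closed specimen pot with white lid, 30 mm diameter, 34 mm high, 35 g, standing on the desk; two to four pots are present (None if absent)
- pot3_mid (a point): centre of a closed specimen pot with white lid, 30 mm diameter, 34 mm high, 35 g, standing on the desk; two to four pots are present (None if absent)
- pot4_mid (a point): centre of a closed specimen pot with white lid, 30 mm diameter, 34 mm high, 35 g, standing on the desk; two to four pots are present (None if absent)
- pin_handle (a point): centre of the black handle of the release pin, which stands upright in its stand: handle 16 mm diameter, about 54 mm long (27 mm either way from here), with a 22 mm flange below it (32 to 27 mm below here), then a steel rod 6 mm diameter; z runs along the pin, up
- pin_tip (a point): lower tip of the release pin's rod, 78 mm below the handle's centre and 46 mm below its flange
- stand_hole0 (a point): mouth of the 12 mm hole (3 mm chamfer) through the fixed grey stand block, 50 x 50 x 52 mm high; the pin hangs in it by its flange
- tip_rack: bystander: yellow pipette tip rack 120 x 85 x 49 mm, origin under its centre; leave alone
- dish: bystander: closed culture dish, 90 mm diameter, 16 mm high, origin under its centre; leave alone
- case: bystander: clear flat sample case 90 x 80 x 22 mm, origin under its centre; leave alone

How it is judged:
By the outcome, as a careful person would: the job done as asked, in the order asked, and still so for the second after the job is handed in, with the robot touching nothing.
Of pot1, pot2, pot3, pot4 only 2 to 4 are there at a start; the rules pass over those that are not, and their reading is None.
At some moment in a run one of pot1, pot2, pot3, pot4 may be knocked a few centimetres aside while the robot is not near it.
It also fails if it takes over 210 s, if anything falls off the work surface, if the arm or the gripper's body presses on something with over 40 N, if the wrist force passes 120 N, or if a joint passes its speed limit or range.

## Working session

There is one attempt and no reset: what is moved stays moved. The work goes in short steps, Python scripts to look and compute and a shell command to move; the robot and the scene stay as the last step left them, time stands still between calls to the robot, and variables do not carry over. Pictures are saved under pics/ and viewed, and the job is handed in when it is done.

```bash
mkdir -p pics; ls; python3 - <<'E'
from rig import *
import cv2,numpy as np
s=observe()
print(s)
for n in ("side","top","wrist"):
    d=get_image(n)
    cv2.imwrite(f"pics/{n}0.png",d["frame"][:,:,::-1])
    print(n,{k:v for k,v in d.items() if k!="frame"})
E
```

```text
pics
{'time': 0.0, 'joints': array([-1.22259168e+00,  3.00470777e-01,  1.52161448e+00,  1.88900412e-05,
        1.32069427e+00, -6.66004437e-02]), 'qvel': array([ 0.00115754, -0.00018382,  0.00096581,  0.00025203,  0.0002136 ,
        0.00095501]), 'tau': array([-1.54947415e-03, -5.43502343e+01, -3.61789584e+01, -1.12761024e-04,
        4.02244172e-03, -1.04613645e-05]), 'tool_pos': array([ 0.22156579, -0.50310273,  0.20990738]), 'ee_rot': array([-5.88848257e-04,  9.78569391e-01,  2.05916477e-01, -7.42221373e-05]), 'wrist_force': array([-0.551212  , -0.70947718, -0.21249779]), 'moment': array([0.03242371, 0.06050953, 0.01045443]), 'grip_width': 0.0855544765634618}
side {'K': array([[419.90458782,   0.        , 311.25401683],
       [  0.        , 419.90458782, 204.1314734 ],
       [  0.        ,   0.        ,   1.        ]]), 'origin': array([0.45331416, 0.78643762, 0.95389083]), 'attitude': array([-0.01252161, -0.00497824,  0.36900738,  0.92932878])}
top {'K': array([[415.67357107,   0.        , 323.6310683 ],
       [  0.        , 415.67357107, 196.93635661],
       [  0.        ,   0.        ,   1.        ]]), 'origin': array([ 0.29630879, -0.00995688,  1.25431354]), 'attitude': array([-0.69910833, -0.06815016,  0.05666366,  0.70950147])}
wrist {'K': array([[303.53122386,   0.        , 320.04144739],
       [  0.        , 303.53122386, 202.90381822],
       [  0.        ,   0.        ,   1.        ]]), 'mount': array([[-1.88304965e-03,  9.51812918e-01,  3.06673480e-01,
         7.87670294e-02],
       [ 9.99997315e-01,  2.20646060e-03, -7.07896591e-04,
        -2.35986683e-04],
       [-1.35044807e-03,  3.06671323e-01, -9.51814517e-01,
        -1.63758243e-01],
       [ 0.00000000e+00,  0.00000000e+00,  0.00000000e+00,
         1.00000000e+00]])}
```

View pics/top0.png

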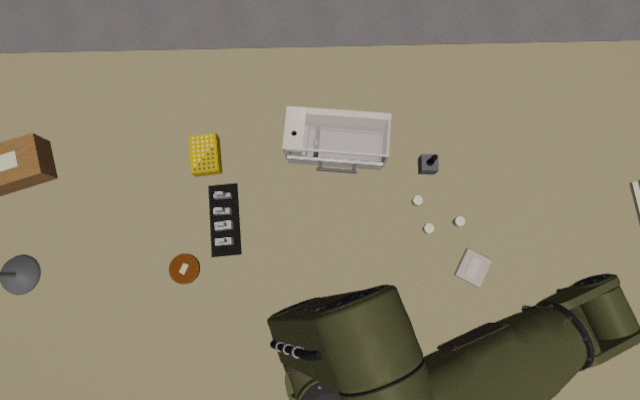

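View pics/side0.png

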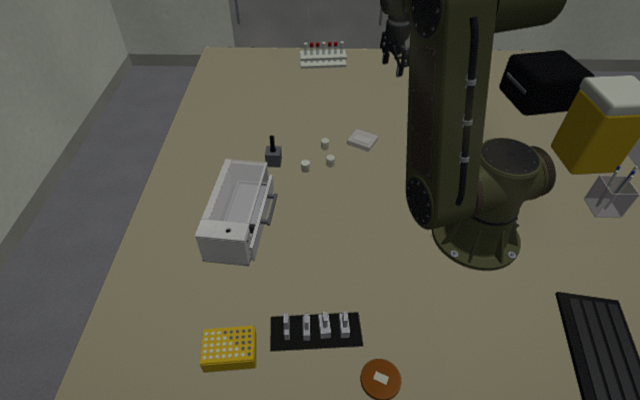

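View pics/wrist0.png

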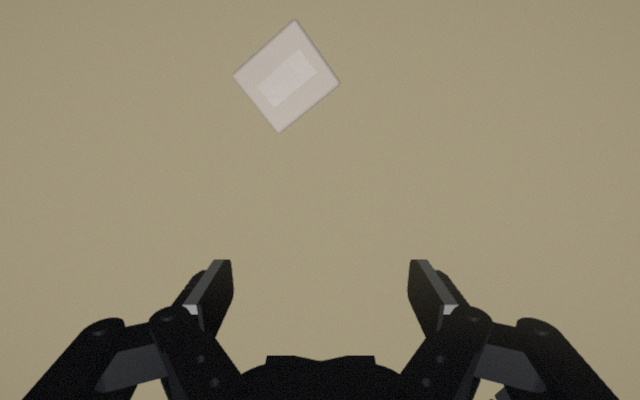

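```bash
cat > h.py <<'E'
from rig import *
import cv2,numpy as np
from scipy.spatial.transform import Rotation as R
def rot(q): return R.from_quat([q[1],q[2],q[3],q[0]]).as_matrix()
class Cam: pass
def shot(n,save=None,crop=None,scale=1):
    s=observe(); d=get_image(n); c=Cam(); c.f=d["frame"]; c.K=d["K"]
    if n=="wrist":
        T=np.eye(4);T[:3,:3]=rot(s["ee_rot"]);T[:3,3]=s["tool_pos"];M=T@d["mount"];c.o=M[:3,3];c.R=M[:3,:3]
    else: c.o=np.array(d["origin"]);c.R=rot(d["attitude"])
    if save:
        im=c.f[:,:,::-1]
        if crop: x0,y0,x1,y1=crop; im=im[y0:y1,x0:x1]
        if scale!=1: im=cv2.resize(im,None,fx=scale,fy=scale,interpolation=cv2.INTER_CUBIC)
        cv2.imwrite(f"pics/{save}.png",im)
    return c
def ray(c,u,v):
    d=c.R@np.array([(u-c.K[0,2])/c.K[0,0],-(v-c.K[1,2])/c.K[1,1],-1.]); return c.o,d/np.linalg.norm(d)
def onz(c,u,v,z):
    o,d=ray(c,u,v); return o+d*(z-o[2])/d[2]
def proj(c,p):
    q=c.R.T@(np.asarray(p)-c.o); return np.array([c.K[0,2]+c.K[0,0]*q[0]/-q[2],c.K[1,2]-c.K[1,1]*q[1]/-q[2]])
def tri(l):
    A=np.zeros((3,3));b=np.zeros(3)
    for c,u,v in l:
        o,d=ray(c,u,v);P=np.eye(3)-np.outer(d,d);A+=P;b+=P@o
    p=np.linalg.solve(A,b); return p,[np.linalg.norm((np.eye(3)-np.outer(ray(c,u,v)[1],ray(c,u,v)[1]))@(p-ray(c,u,v)[0])) for c,u,v in l]
def togo(target,yawx=None):
    """shift in tool axes to take TCP to target (world)"""
    s=observe();Rm=rot(s["ee_rot"]);return Rm.T@(np.asarray(target)-s["tool_pos"])
def yaw():
    Rm=rot(observe()["ee_rot"]);return np.degrees(np.arctan2(Rm[1,0],Rm[0,0]))
E
python3 - <<'E'
from h import *
c=shot("top","t1",(270,90,450,240),4)
shot("top","t2",(170,120,270,290),3.5)
c2=shot("side","s1",(190,130,350,270),5)
for n,u,v,z in [("hole",294,133,.112),("p1",418,200,.034),("p2",429,228,.034),("p3",460,221,.034),("stand",429,164,.052),("sp1",222,195,.067),("sp4",224,241,.067)]:
    p=onz(c,u,v,z);print(n,p.round(4),proj(c2,p).round(1))
E
```

```text
hole [0.6886 0.09   0.112 ] [228.2 229.6]
p1 [ 0.5006 -0.2714  0.034 ] [305.6 162.2]
p2 [ 0.4169 -0.2991  0.034 ] [330.8 157.2]
p3 [ 0.4362 -0.3908  0.034 ] [325.2 140.2]
stand [ 0.6054 -0.3057  0.052 ] [274.7 150.8]
sp1 [0.5191 0.3044 0.067 ] [288.6 314.4]
sp4 [0.3852 0.2946 0.067 ] [346.1 312. ]
```

View pics/t1.png

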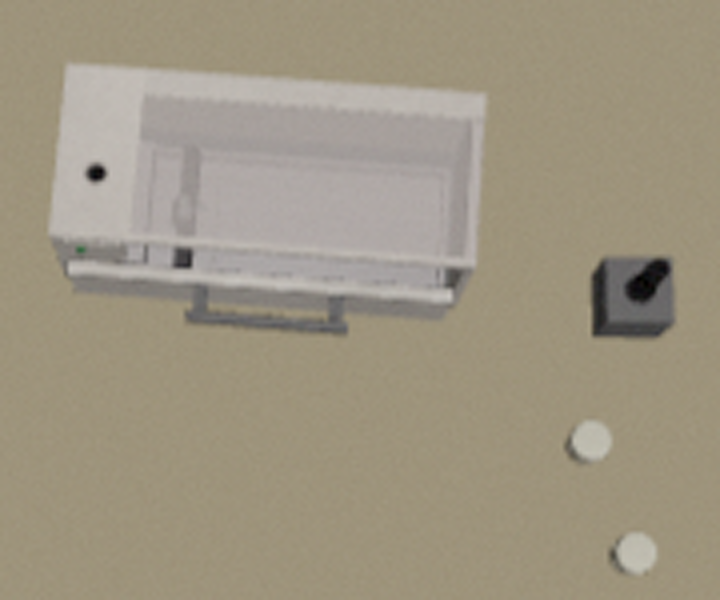

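View pics/s1.png

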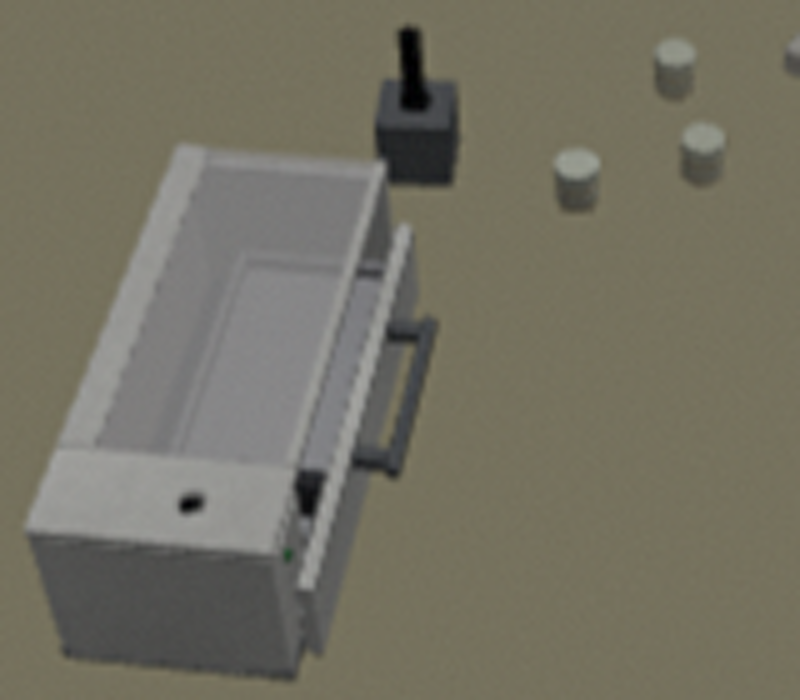

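View pics/t2.png

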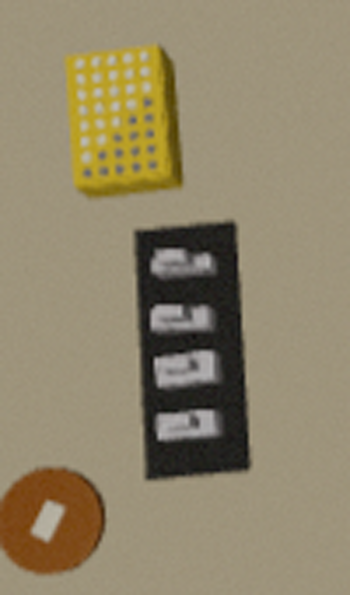

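```bash
python3 -m pendant '[[0,0,7.92,0,0,0,1],[0,0,7.92,0,0,0,1],[0,0,7.92,0,0,0,1],[0,0,0,0.03,-0.02,0,1],[0,0,0,0.03,-0.02,0,1],[0,0,0,0.03,-0.02,0,1],[0,0,0,0.03,-0.02,0,1],[0,0,0,0.03,-0.02,0,1],[0,0,0,0.03,-0.02,0,1],[0,0,0,0.03,-0.02,0,1],[0,0,0,0.03,-0.02,0,1],[0,0,0,0.03,-0.02,0,1],[0,0,0,0.03,-0.02,0,1],[0,0,0,0,0,0,1],[0,0,0,0,0,0,1]]' 30
python3 - <<'E'
from h import *
c=shot("wrist","w1")
print(observe()["tool_pos"],yaw())
E
```

```text
time: 1.8
tool_pos: [0.5217, -0.303, 0.2101]
ee_rot: [-0.0, 1.0, 0.001, -0.0]
wrist_force: [-0.7, -0.2, 0.4]
grip_width: 0.0856
[ 0.52121498 -0.30352266  0.21026844] 0.01004901928048236
```

View pics/w1.png

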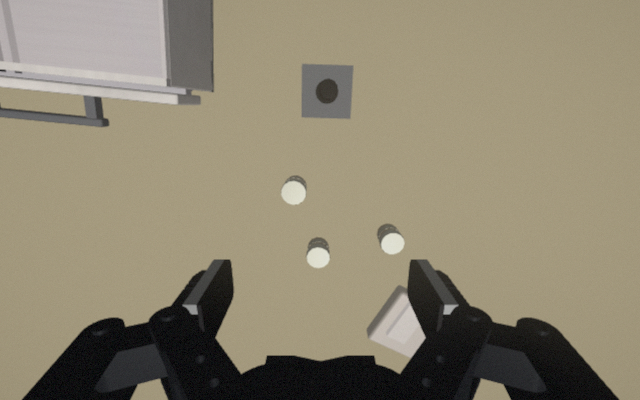

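```bash
python3 - <<'E'
from h import *
c=shot("wrist","w1b",(270,40,390,290),3); t=shot("top"); s=shot("side")
def blob(c,lo,hi,box,name):
    x0,y0,x1,y1=box
    g=cv2.cvtColor(c.f,cv2.COLOR_RGB2GRAY)[y0:y1,x0:x1]
    m=((g>=lo)&(g<=hi)).astype(np.uint8)
    n,l,st,ce=cv2.connectedComponentsWithStats(m)
    for i in range(1,n):
        if st[i,4]>6: print(name,(ce[i]+[x0,y0]).round(1),st[i])
blob(c,0,45,(295,58,360,125),"w pin")
blob(c,46,100,(295,55,360,125),"w stand")
blob(c,190,255,(250,150,420,290),"w pots")
blob(t,180,255,(400,180,480,240),"t pots")
blob(s,180,255,(290,130,345,180),"s pots")
blob(t,0,40,(415,145,445,180),"t pin")
blob(s,0,40,(262,130,285,155),"s pin")
print("tri pintop", tri([(t,434.2,156.5),(s,271.8,136.6)]))
print("flange w", onz(c,327,91,.057), "top", onz(c,327,91,.111))
for z in (.052,): print("stand", [onz(c,u,v,z).round(4) for u,v in ((302,65),(353,66),(351,118),(302,117))])
print("hole",tri([(t,294,133.3),(s,228.2,230.6)]))
E
```

```text
w stand [325.9  90.4] [ 19  23  24  26 476]
w pots [292.6 192.2] [ 31  31  24  23 433]
w pots [392.  242.9] [131  83  23  21 369]
w pots [317.4 257.1] [ 57  97  22  21 352]
t pots [415.4 197.3] [13 15  6  6 19]
t pin [432.6 169.8] [  8  10  22  25 256]
s pin [271.8 144.2] [ 8  6  6 16 69]
tri pintop (array([ 0.6116222 , -0.30727416,  0.11027992]), [np.float64(0.0003616081442403942), np.float64(0.00036160814424047565)])
flange w [ 0.61311929 -0.31042583  0.057     ] top [ 0.61087895 -0.30921309  0.111     ]
stand [array([ 0.6371, -0.2861,  0.052 ]), array([ 0.6361, -0.3357,  0.052 ]), array([ 0.5874, -0.3352,  0.052 ]), array([ 0.5884, -0.2851,  0.052 ])]
hole (array([0.6890456 , 0.09035193, 0.10824748]), [np.float64(0.00010137019084761397), np.float64(0.00010137019084766242)])
```

View pics/w1b.png

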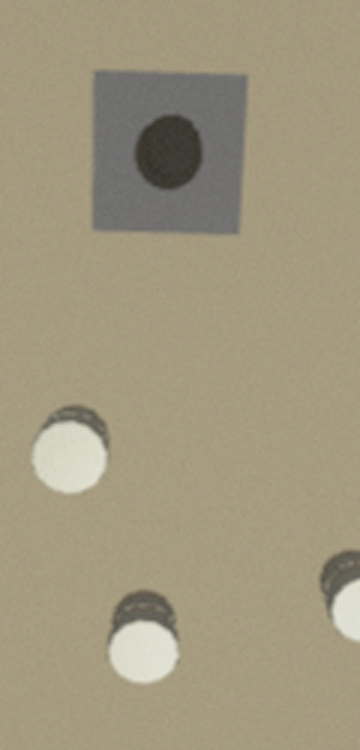

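```bash
python3 -m pendant '[[0,0,0,0.03,0.002,0,1],[0,0,0,0.03,0.002,0,1],[0,0,0,0.031,0.0025,0,1],[0,0,0,0,0,0.035,1],[0,0,0,0,0,0.03,1],[0,0,0,0,0,0.03,1],[0,0,0,0,0,0.03,1],[0,0,0,0,0,0.014,1],[0,0,0,0,0,0,1],[0,0,0,0,0,0,1]]' 30
python3 - <<'E'
from h import *
c=shot("wrist","w2")
print(observe()["tool_pos"],yaw())
E
```

```text
time: 3.0
tool_pos: [0.613, -0.3104, 0.073]
ee_rot: [0.0, 1.0, -0.0, 0.001]
wrist_force: [-0.6, 0.3, 0.6]
grip_width: 0.0853
[ 0.61324475 -0.31044628  0.07348386] -0.010066151146570772
```

View pics/w2.png

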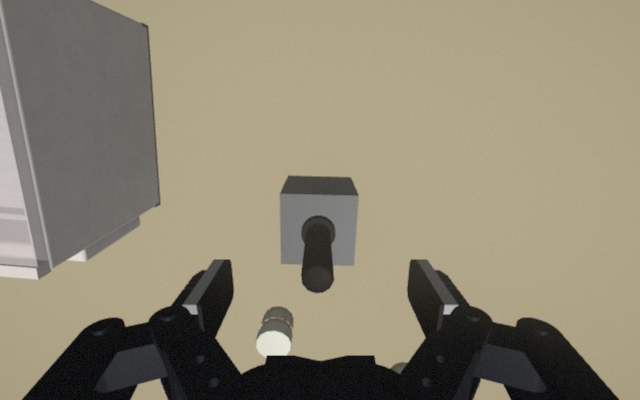

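```bash
python3 - <<'E'
from h import *
c=shot("wrist")
print(onz(c,317,280,.111),onz(c,318,230,.0575))
E
python3 -m pendant '[[0,0,0,0,0,0,-1],[0,0,0,0,0,0,-1],[0,0,0,0,0,0,-1],[0,0,0,0,0,0,-1],[0,0,0,0,0,0,-1],[0,0,0,0,0,0,-1],[0,0,0,0,0,0,-1],[0,0,0,0,0,0,-1],[0,0,0,0,0,0,-1],[0,0,0,0,0,0,-1]]' 40
```

```text
[ 0.61269738 -0.30870317  0.111     ] [ 0.61590927 -0.30897285  0.0575    ]
time: 4.1
tool_pos: [0.6127, -0.3098, 0.0716]
ee_rot: [0.0, 1.0, 0.0, 0.0]
wrist_force: [0.4, 1.3, 2.0]
grip_width: 0.0142
```

```bash
python3 -m pendant '[[0,0,0,0,0,-0.02,-1],[0,0,0,0,0,-0.03,-1],[0,0,0,0,0,-0.03,-1],[0,0,0,0,0,-0.03,-1],[0,0,0,0,0,-0.03,-1],[0,0,0,0,-0.04,-0.01,-1],[0,0,0,0,-0.04,0,-1],[0,0,0,0,-0.04,0,-1],[0,0,0,0,-0.04,0,-1],[0,0,0,0,-0.04,0,-1],[0,0,0,0,-0.04,0,-1],[0,0,0,0,-0.04,0,-1],[0,0,0,0,-0.04,0,-1],[0,0,0,0,-0.04,0,-1],[0,0,0,0,-0.04,0,-1],[0,0,0,0,0,0,-1],[0,0,0,0,0,0,-1]]'
python3 - <<'E'
from h import *
c=shot("wrist","w3")
print(observe()["tool_pos"],yaw())
E
```

```text
time: 5.8
tool_pos: [0.6124, 0.0907, 0.2212]
ee_rot: [0.0, 1.0, 0.001, -0.0]
wrist_force: [0.7, -0.2, -0.7]
grip_width: 0.0143
[0.61254482 0.08976882 0.22120985] 0.012819539360660758
```

View pics/w3.png

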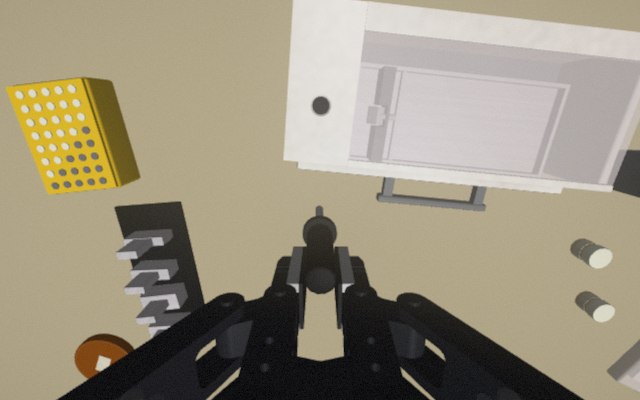

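```bash
python3 - <<'E'
from h import *
c=shot("wrist","w3b",(270,60,370,300),3)
s=observe();p=s["tool_pos"]
print("tip pred px",proj(c,p+[0,0,-.0656]),"flange",proj(c,p+[0,0,-.0176]))
g=cv2.cvtColor(c.f,cv2.COLOR_RGB2GRAY)
m=(g[90:120,300:340]<110).astype(np.uint8);n,l,st,ce=cv2.connectedComponentsWithStats(m);print(ce[1:]+[300,90],st[1:])
i=1+np.argmax(st[1:,4]);u,v=ce[i]+[300,90]
print("hole",onz(c,u,v,.112)); t=shot("top");sd=shot("side");print(tri([(c,u,v),(t,294,133.3)]))
print(tri([(c,u,v),(sd,228.2,230.6)]))
# reader front bar ends & pix
for a,b in ((378,197),(485,205)): print(onz(c,a,b,.070))
for a,b in ((293,0),(284,160)): print(onz(c,a,b,.112))
E
```

```text
tip pred px [320.81578096 208.66316157] flange [321.09676334 232.71978057]
[[319.29816514 105.24770642]] [[ 12   7  16  17 218]]
hole [0.69119242 0.09033522 0.112     ]
(array([0.69111981, 0.09062007, 0.10208341]), [np.float64(0.0002838805937822912), np.float64(0.0002838805937822628)])
(array([0.6902726 , 0.09002843, 0.10751695]), [np.float64(0.0009696724836994742), np.float64(0.0009696724836996272)])
[0.5964307  0.02699625 0.07      ]
[ 0.5870552  -0.09054385  0.07      ]
[0.76909908 0.11058771 0.112     ]
[0.64415843 0.12233757 0.112     ]
```

View pics/w3b.png

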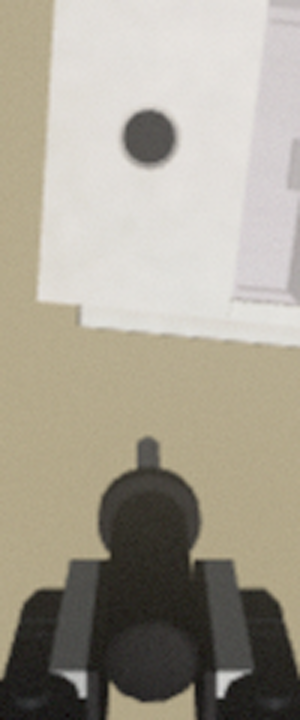

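```bash
python3 -m pendant '[[0,0,0,0.026,0,0,-1],[0,0,0,0.026,0,0,-1],[0,0,0,0.026,0,0,-1],[0,0,0,0,0,0,-1],[0,0,0,0,0,0.015,-1],[0,0,0,0,0,0.012,-1],[0,0,0,0,0,0,-1],[0,0,0,0,0,0,-1]]'
python3 - <<'E'
from h import *
c=shot("wrist","w4",(220,60,420,300),3);print(observe()["tool_pos"])
c=shot("side","s4",(190,130,350,270),5)
E
```

```text
time: 6.8
tool_pos: [0.6902, 0.0902, 0.1945]
ee_rot: [-0.0, 1.0, 0.0, -0.0]
wrist_force: [-0.3, 0.2, -0.1]
grip_width: 0.0146
[0.69044844 0.0902204  0.19507274]
```

View pics/w4.png

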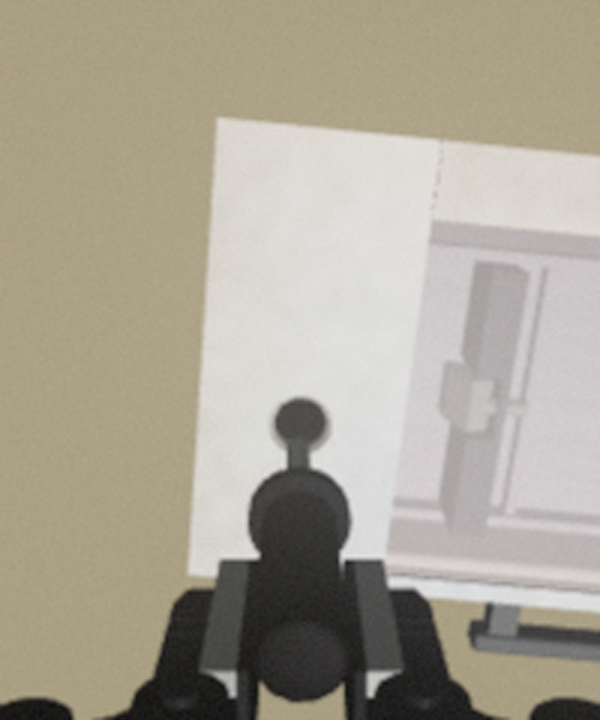

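View pics/s4.png

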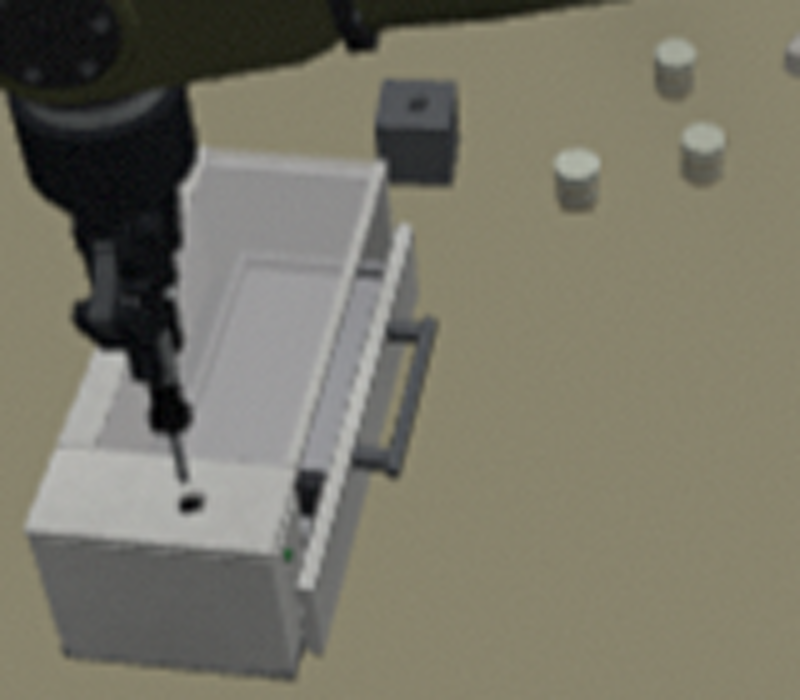

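```bash
python3 - <<'E'
from h import *
c=shot("wrist");p=observe()["tool_pos"]
print(onz(c,320,200.7,.112),proj(c,p+[0,0,-.0656]),p)
for dx in (0,.002,-.002): print(proj(c,[p[0]+dx,p[1],.112]))
E
```

```text
[0.69185468 0.09041175 0.112     ] [320.20686786 208.76024226] [0.6906633  0.09026258 0.19536913]
[320.17705816 202.03080934]
[320.17335933 199.79406475]
[320.18073962 204.25704946]
```

```bash
python3 -m pendant '[[0,0,0,0.001,0,0.01,-1],[0,0,0,0,0,0.01,-1],[0,0,0,0,0,0.008,-1],[0,0,0,0,0,0.004,-1],[0,0,0,0,0,0.003,-1],[0,0,0,0,0,0.003,-1],[0,0,0,0,0,0,-1],[0,0,0,0,0,0,-1]]'
```

```text
time: 7.75
tool_pos: [0.6917, 0.0902, 0.1567]
ee_rot: [0.0, 1.0, 0.0, 0.0]
wrist_force: [-1.2, 0.1, 1.5]
grip_width: 0.0144
```

```bash
python3 -m pendant '[[0,0,0,0,0,0.0015,-1],[0,0,0,0,0,0.001,-1],[0,0,0,0,0,0,-1],[0,0,0,0,0,0,-1],[0,0,0,0,0,0,-1]]'
python3 - <<'E'
from h import *
c=shot("side","s5",(190,130,350,270),5)
E
```

```text
time: 8.25
tool_pos: [0.6916, 0.0902, 0.1541]
ee_rot: [-0.0, 1.0, 0.0, 0.0]
wrist_force: [0.3, -0.5, 1.8]
grip_width: 0.0145
```

View pics/s5.png

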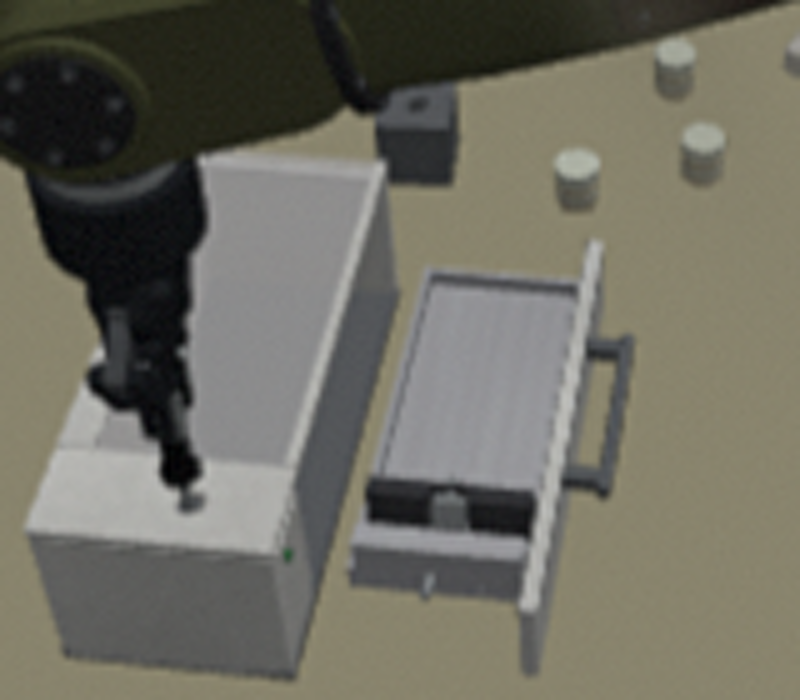

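The tray has sprung out. Now I'll take the pin back to the stand.

```bash
python3 -m pendant '[[0,0,0,0,0,-0.02,-1],[0,0,0,0,0,-0.03,-1],[0,0,0,0,0,-0.02,-1],[0,0,0,-0.008,0.04,0,-1],[0,0,0,-0.008,0.04,0,-1],[0,0,0,-0.008,0.04,0,-1],[0,0,0,-0.008,0.04,0,-1],[0,0,0,-0.008,0.04,0,-1],[0,0,0,-0.008,0.04,0,-1],[0,0,0,-0.008,0.04,0,-1],[0,0,0,-0.008,0.04,0,-1],[0,0,0,-0.008,0.04,0,-1],[0,0,0,-0.007,0.04,0,-1],[0,0,0,0,0,0.03,-1],[0,0,0,0,0,0.03,-1],[0,0,0,0,0,0.01,-1],[0,0,0,0,0,0,-1],[0,0,0,0,0,0,-1]]'
python3 - <<'E'
from h import *
c=shot("wrist","w6",(220,60,420,300),3);p=observe()["tool_pos"];print(p)
print(proj(c,p+[0,0,-.0656]))
E
```

```text
time: 10.1
tool_pos: [0.6132, -0.3098, 0.1556]
ee_rot: [0.0, 1.0, 0.0, 0.001]
wrist_force: [0.8, -0.4, 0.4]
grip_width: 0.0142
[ 0.61332998 -0.30987058  0.15595165]
[320.23596447 208.87172706]
```

View pics/w6.png

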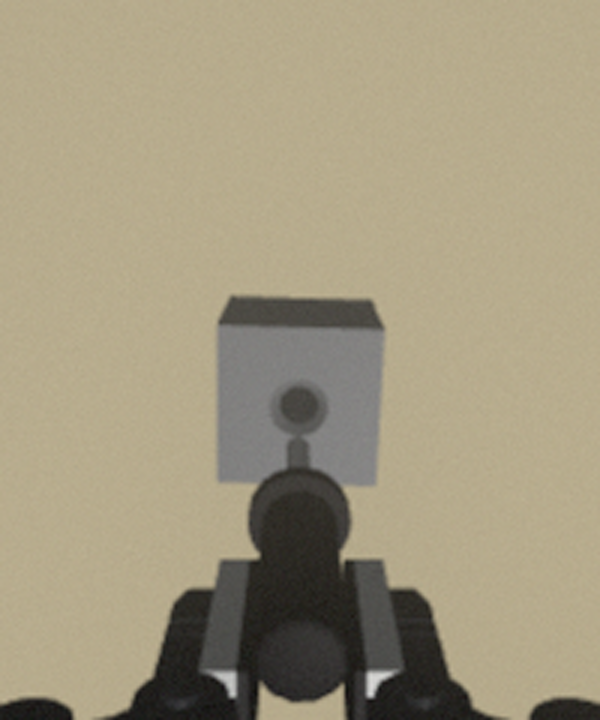

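```bash
python3 -m pendant '[[0,0,0,0,0,0.02,-1],[0,0,0,0,0,0.02,-1],[0,0,0,0,0,0.02,-1],[0,0,0,0,0,0.015,-1],[0,0,0,0,0,0.007,-1],[0,0,0,0,0,0,-1],[0,0,0,0,0,0,-1]]'
```

```text
time: 10.85
tool_pos: [0.6131, -0.31, 0.073]
ee_rot: [0.0, 1.0, 0.0, 0.001]
wrist_force: [0.2, 0.2, -0.4]
grip_width: 0.014
```

```bash
python3 -m pendant '[[0,0,0,0,0,0.001,-0.5],[0,0,0,0,0,0,0.2],[0,0,0,0,0,0,1],[0,0,0,0,0,0,1],[0,0,0,0,0,0,1],[0,0,0,0,0,0,1],[0,0,0,0,0,-0.03,1],[0,0,0,0,0,-0.03,1],[0,0,0,0,0,-0.04,1],[0,0,0,-0.04,0,-0.04,1],[0,0,0,-0.045,0,0,1],[0,0,0,-0.045,0,0,1],[0,0,0,0,0,0,1],[0,0,0,0,0,0,1]]'
python3 - <<'E'
from h import *
c=shot("wrist","w7");p=observe()["tool_pos"];print(p)
c=shot("top","t7",(270,90,480,240),3.8)
E
```

```text
time: 12.25
tool_pos: [0.4871, -0.3101, 0.2072]
ee_rot: [0.0, 1.0, -0.0, 0.001]
wrist_force: [0.6, 0.2, -0.3]
grip_width: 0.0857
[ 0.48783767 -0.31008825  0.20691805]
```

View pics/w7.png

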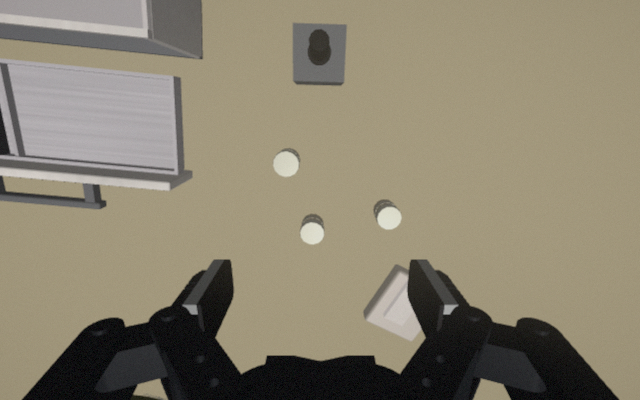

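View pics/t7.png

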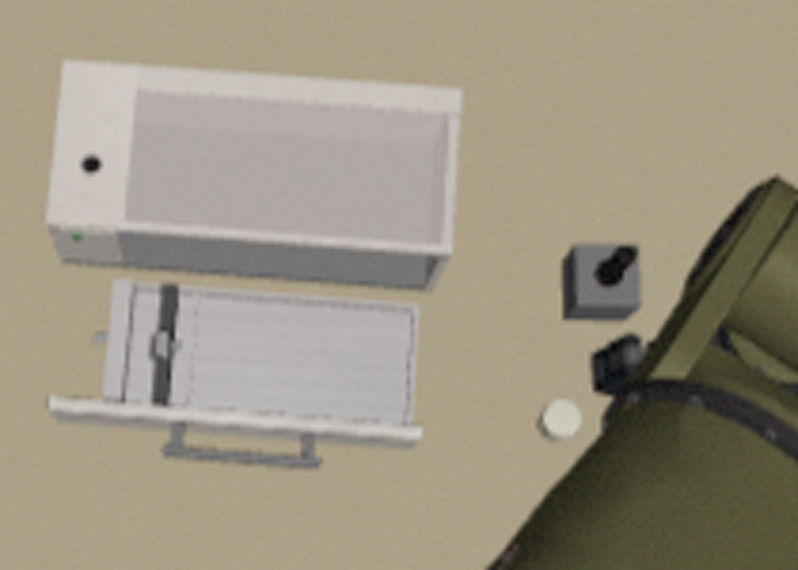

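```bash
cat >> h.py <<'E'
def pots(c,box,z=.034,thr=185):
    x0,y0,x1,y1=box
    g=c.f.min(axis=2)[y0:y1,x0:x1]
    m=(g>thr).astype(np.uint8)
    n,l,st,ce=cv2.connectedComponentsWithStats(m)
    return [(tuple((ce[i]+[x0,y0]).round(1)),st[i].tolist(),onz(c,*(ce[i]+[x0,y0]),z).round(4)) for i in range(1,n) if st[i,4]>60]
E
python3 - <<'E'
from h import *
c=shot("wrist")
P=pots(c,(250,130,420,260),thr=175)
for p in P: print(p)
# w1 camera
import copy
d=get_image("wrist")["mount"];T=np.eye(4);T[:3,:3]=rot([0,1,0,0]);T[:3,3]=[.5214,-.3033,.2102];M=T@d
c1=copy.copy(c);c1.o=M[:3,3];c1.R=M[:3,:3]
for a,b in (((292.6,192.2),0),((392,242.9),1),((317.4,257.1),2)):
    print(onz(c1,*a,.034)); 
    q=min(P,key=lambda p:np.linalg.norm(p[2]-onz(c1,*a,.034))); print(tri([(c1,*a),(c,*q[0])]))
E
```

```text
((np.float64(285.6), np.float64(164.8)), [24, 23, 25, 25, 470], array([ 0.5036, -0.2715,  0.034 ]))
((np.float64(389.0), np.float64(218.9)), [128, 78, 23, 22, 402], array([ 0.4388, -0.3916,  0.034 ]))
((np.float64(311.9), np.float64(234.1)), [51, 94, 23, 21, 383], array([ 0.4194, -0.3001,  0.034 ]))
[ 0.50387004 -0.27131252  0.034     ]
(array([ 0.50310046, -0.27111032,  0.03123069]), [np.float64(5.758551329383763e-05), np.float64(5.7585513293765346e-05)])
[ 0.4388936  -0.39154203  0.034     ]
(array([ 0.43807638, -0.39200091,  0.03227444]), [np.float64(9.70116874638853e-06), np.float64(9.701168746374297e-06)])
[ 0.41966679 -0.2997774   0.034     ]
(array([ 0.41767922, -0.29985961,  0.03019549]), [np.float64(0.00012217879528651543), np.float64(0.00012217879528657658)])
```

```bash
python3 -m pendant '[[0,0,0,0.0155,-0.0385,0,1],[0,0,0,0,0,0.04,1],[0,0,0,0,0,0.04,1],[0,0,0,0,0,0.04,1],[0,0,0,0,0,0.04,1],[0,0,0,0,0,0.03,1],[0,0,0,0,0,0.008,1],[0,0,0,0,0,0,1],[0,0,0,0,0,0,0.4],[0,0,0,0,0,0,0],[0,0,0,0,0,0,-0.6],[0,0,0,0,0,0,-0.6],[0,0,0,0,0,0,-0.6],[0,0,0,0,0,0,-0.6],[0,0,0,0,0,0,-0.6]]' 25
```

```text
time: 13.95
tool_pos: [0.5032, -0.2716, 0.0093]
ee_rot: [0.0, 1.0, 0.0, 0.001]
wrist_force: [-1.8, -0.2, 6.8]
grip_width: 0.0279
```

```bash
python3 -m pendant '[[0,0,0,0,0,-0.02,-0.6],[0,0,0,0,0,-0.04,-0.6],[0,0,0,0,0,-0.04,-0.6],[0,0,0,0,0,-0.04,-0.6],[0,0,0,0,0,-0.04,-0.6],[0,0,0,0,0,-0.02,-0.6],[0,0,0,-0.01,-0.04,0,-0.6],[0,0,0,-0.01,-0.04,0,-0.6],[0,0,0,-0.01,-0.04,0,-0.6],[0,0,0,-0.01,-0.04,0,-0.6],[0,0,0,-0.01,-0.04,0,-0.6],[0,0,0,-0.01,-0.04,0,-0.6],[0,0,0,-0.01,-0.04,0,-0.6],[0,0,0,0,0,0,-0.6],[0,0,0,0,0,0,-0.6]]'
python3 - <<'E'
from h import *
c=shot("wrist","w8");p=observe()["tool_pos"];print(p)
E
```

```text
time: 15.45
tool_pos: [0.4327, 0.0091, 0.2088]
ee_rot: [0.0, 1.0, 0.001, 0.0]
wrist_force: [0.2, 0.2, -0.5]
grip_width: 0.0277
[0.43287931 0.00845603 0.20861263]
```

View pics/w8.png

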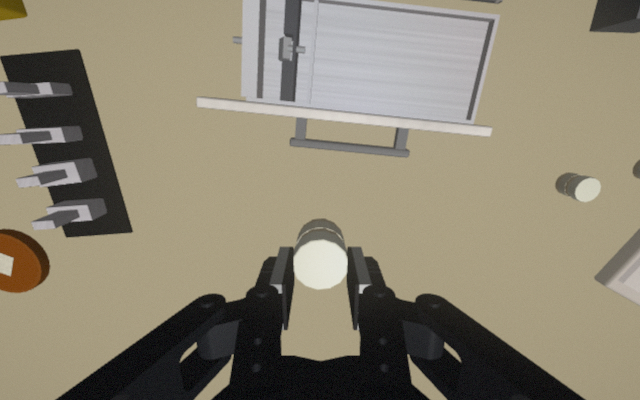

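```bash
python3 -m pendant '[[0,0,0,0.035,0,-0.01,-0.6],[0,0,0,0.035,0,0,-0.6],[0,0,0,0,0,0,-0.6],[0,0,0,0,0,0,-0.6]]'
python3 - <<'E'
from h import *
c=shot("wrist","w9",(180,20,540,260),2.2);p=observe()["tool_pos"];print(p)
E
```

```text
time: 15.9
tool_pos: [0.5028, 0.0076, 0.2176]
ee_rot: [0.0, 1.0, -0.001, -0.001]
wrist_force: [-1.2, 0.7, -0.6]
grip_width: 0.0275
[0.50235063 0.00784729 0.21790474]
```

View pics/w9.png

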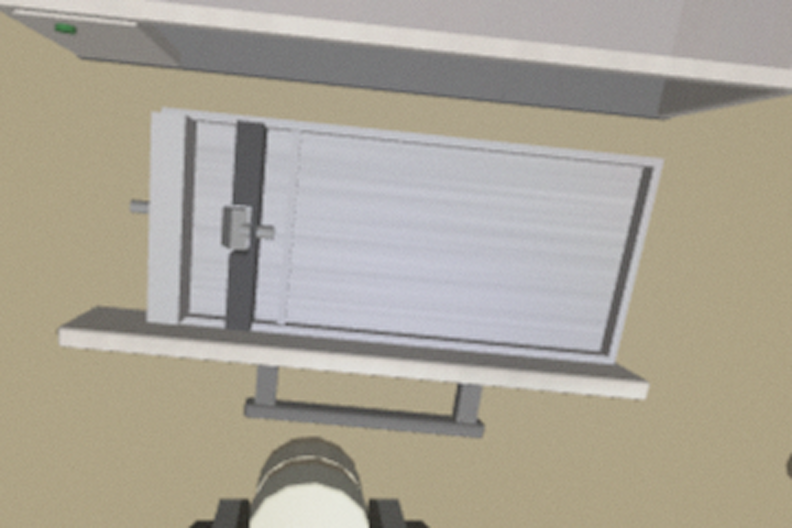

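```bash
python3 - <<'E'
from h import *
c=shot("wrist");
f=lambda x,y,z:onz(c,x/2.2+180,y/2.2+20,z)
L=dict(wallT=(186,113,.062),wallB=(180,322,.062),barLT=(238,122,.062),barLB=(227,327,.062),
 panRT=(640,167,.030),panRB=(604,352,.030),panLT=(298,130,.038),panLB=(283,325,.038),
 pushL=(246,402,.070),pushR=(484,424,.070),wfootT=(196,122,.030),wfootB=(188,316,.030),rfL=(80,57,0),rfR=(662,117,0))
P={k:f(*v) for k,v in L.items()}
for k,v in P.items(): print(k,v.round(4))
def ang(a,b):
    d=P[a]-P[b];return np.degrees(np.arctan2(d[1],d[0]))
print("yaws",ang("wallT","wallB"),ang("barLT","barLB"),ang("panRT","panRB"),ang("pushL","pushR")-90,ang("rfL","rfR")-90,ang("wfootT","wfootB"))
y=np.radians(ang("wallT","wallB"));ny=np.array([-np.sin(y),np.cos(y)])
print("gap",(P["wallT"][:2]-P["barLT"][:2])@ny,(P["wallB"][:2]-P["barLB"][:2])@ny)
E
```

```text
wallT [0.6123 0.0614 0.062 ]
wallB [0.5191 0.0699 0.062 ]
barLT [0.6086 0.0386 0.062 ]
barLB [0.5166 0.0472 0.062 ]
panRT [ 0.5901 -0.1573  0.03  ]
panRB [ 0.4958 -0.152   0.03  ]
panLT [0.607  0.0124 0.038 ]
panLB [0.5127 0.0209 0.038 ]
pushL [0.4809 0.0384 0.07  ]
pushR [ 0.4691 -0.0792  0.07  ]
wfootT [0.6114 0.0622 0.03  ]
wfootB [0.5161 0.0716 0.03  ]
rfL [0.6451 0.1247 0.    ]
rfR [ 0.6157 -0.1793  0.    ]
yaws -5.159774674352987 -5.325967513914018 -3.236533877533185 -5.751172984968562 -5.518146264001373 -5.660850232630426
gap 0.023049347668850705 0.022781303525153188
```

```bash
python3 -m pendant '[[0,0,0,0.012,0.035,0,-0.6],[0,0,0,0.012,0.034,0,-0.6],[0,0,0,0.012,0.034,0,-0.6],[0,0,0,0.012,0.034,0,-0.6],[0,0,0,0,0,0.04,-0.6],[0,0,0,0,0,0.04,-0.6],[0,0,0,0,0,0.04,-0.6],[0,0,0,0,0,0.03,-0.6],[0,0,0,0,0,0.02,-0.6],[0,0,0,0,0,0.006,-0.6],[0,0,0,0,0,0,-0.6],[0,0,0,0,0,0,-0.6]]'
```

```text
time: 17.2
tool_pos: [0.5512, -0.1286, 0.0438]
ee_rot: [0.0, 1.0, -0.0, 0.001]
wrist_force: [-0.8, -0.5, 0.4]
grip_width: 0.0275
```

```bash
python3 -m pendant '[[0,0,0,0,0,0.0035,-0.6],[0,0,0,0,0,0,-0.6],[0,0,0,0,0,0,-0.1],[0,0,0,0,0,0,0.1],[0,0,0,0,0,0,0.1],[0,0,0,0,0,0,0.1],[0,0,0,0,0,-0.02,0.1],[0,0,0,0,0,-0.04,0.1],[0,0,0,0,0,-0.04,0.5],[0,0,0,0,0,-0.04,1],[0,0,0,0,0,-0.025,1],[0,0,0,-0.04,0.02,0,1],[0,0,0,-0.04,0.04,0,1],[0,0,0,-0.04,0.04,0,1],[0,0,0,-0.03,0.04,0,1],[0,0,0,0,0.03,0,1],[0,0,0,0,0,0,1],[0,0,0,0,0,0,1]]'
python3 - <<'E'
from h import *
c=shot("wrist","w10");p=observe()["tool_pos"];print(p)
for q in pots(c,(120,60,420,300),thr=175): print(q)
E
```

```text
time: 19.0
tool_pos: [0.4098, -0.2892, 0.2037]
ee_rot: [-0.0, 1.0, -0.001, -0.0]
wrist_force: [-0.4, -0.0, 0.3]
grip_width: 0.0855
[ 0.41007759 -0.28865967  0.20368783]
((np.float64(148.4), np.float64(104.1)), [0, 38, 57, 13, 472], array([ 0.4902, -0.1102,  0.034 ]))
((np.float64(411.3), np.float64(153.0)), [282, 81, 18, 25, 388], array([ 0.4383, -0.3893,  0.034 ]))
((np.float64(329.9), np.float64(170.5)), [198, 99, 25, 24, 475], array([ 0.4192, -0.3002,  0.034 ]))
((np.float64(402.3), np.float64(261.3)), [267, 175, 33, 46, 436], array([ 0.3055, -0.39  ,  0.034 ]))
```

View pics/w10.png

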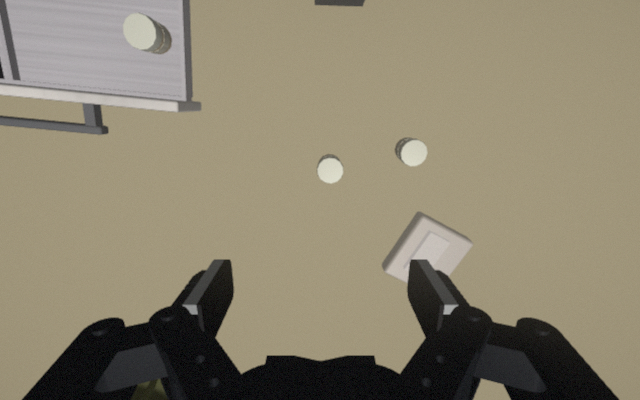

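```bash
python3 -m pendant '[[0,0,0,0.0093,0.0113,0.01,1],[0,0,0,0,0,0.04,1],[0,0,0,0,0,0.04,1],[0,0,0,0,0,0.04,1],[0,0,0,0,0,0.04,1],[0,0,0,0,0,0.02,1],[0,0,0,0,0,0.004,1],[0,0,0,0,0,0,1],[0,0,0,0,0,0,0.4],[0,0,0,0,0,0,0],[0,0,0,0,0,0,-0.6],[0,0,0,0,0,0,-0.6],[0,0,0,0,0,0,-0.6],[0,0,0,0,0,0,-0.6],[0,0,0,0,0,0,-0.6]]' 25
```

```text
time: 20.55
tool_pos: [0.4197, -0.3006, 0.0105]
ee_rot: [0.0, 1.0, 0.0, 0.0]
wrist_force: [-1.1, 2.1, 6.3]
grip_width: 0.027
```

```bash
python3 -m pendant '[[0,0,0,0,0,-0.03,-0.6],[0,0,0,0,0,-0.04,-0.6],[0,0,0,0,0,-0.04,-0.6],[0,0,0,0,0,-0.03,-0.6],[0,0,0,0.018,-0.037,0,-0.6],[0,0,0,0.018,-0.037,0,-0.6],[0,0,0,0.018,-0.037,0,-0.6],[0,0,0,0.018,-0.037,0,-0.6],[0,0,0,0.018,-0.037,0,-0.6],[0,0,0,0.02,-0.038,0,-0.6],[0,0,0,0,0,0.04,-0.6],[0,0,0,0,0,0.04,-0.6],[0,0,0,0,0,0.02,-0.6],[0,0,0,0,0,0.007,-0.6],[0,0,0,0,0,0,-0.6],[0,0,0,0,0,0,-0.6]]'
```

```text
time: 22.15
tool_pos: [0.53, -0.0776, 0.0441]
ee_rot: [0.0, 1.0, -0.0, 0.001]
wrist_force: [0.7, -0.6, -1.0]
grip_width: 0.0275
```

```bash
python3 -m pendant '[[0,0,0,0,0,0.003,-0.6],[0,0,0,0,0,0,-0.6],[0,0,0,0,0,0,-0.1],[0,0,0,0,0,0,0.05],[0,0,0,0,0,0,0.05],[0,0,0,0,0,0,0.05],[0,0,0,0,0,-0.02,0.05],[0,0,0,0,0,-0.04,0.05],[0,0,0,0,0,-0.04,0.5],[0,0,0,0,0,-0.04,1],[0,0,0,0,0,-0.025,1],[0,0,0,-0.02,0.04,0,1],[0,0,0,-0.02,0.04,0,1],[0,0,0,-0.02,0.04,0,1],[0,0,0,-0.02,0.04,0,1],[0,0,0,-0.02,0.04,0,1],[0,0,0,-0.02,0.04,0,1],[0,0,0,-0.01,0.04,0,1],[0,0,0,0,0,0,1],[0,0,0,0,0,0,1]]'
python3 - <<'E'
from h import *
c=shot("wrist","w11");p=observe()["tool_pos"];print(p)
for q in pots(c,(120,60,420,300),thr=175): print(q)
E
```

```text
time: 24.15
tool_pos: [0.399, -0.3577, 0.2046]
ee_rot: [-0.0, 1.0, -0.001, -0.0]
wrist_force: [0.2, -0.1, 0.6]
grip_width: 0.0855
[ 0.39936917 -0.35698417  0.20464509]
((np.float64(351.5), np.float64(142.7)), [219, 70, 26, 26, 514], array([ 0.4388, -0.3919,  0.034 ]))
((np.float64(374.1), np.float64(250.3)), [215, 151, 81, 76, 2968], array([ 0.3092, -0.4231,  0.034 ]))
```

View pics/w11.png

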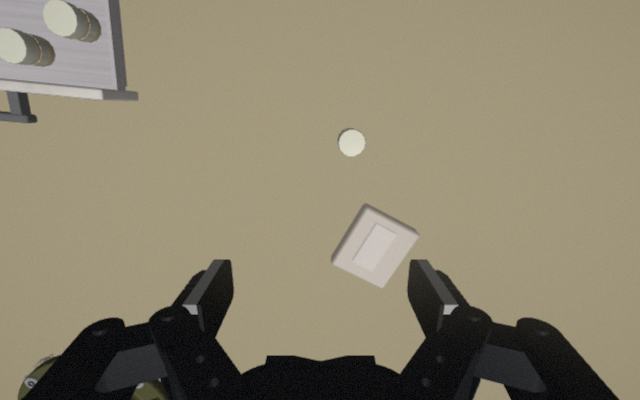

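```bash
python3 -m pendant '[[0,0,0,0.0395,0.0347,0,1],[0,0,0,0,0,0.04,1],[0,0,0,0,0,0.04,1],[0,0,0,0,0,0.04,1],[0,0,0,0,0,0.04,1],[0,0,0,0,0,0.03,1],[0,0,0,0,0,0.005,1],[0,0,0,0,0,0,1],[0,0,0,0,0,0,0.4],[0,0,0,0,0,0,0],[0,0,0,0,0,0,-0.6],[0,0,0,0,0,0,-0.6],[0,0,0,0,0,0,-0.6],[0,0,0,0,0,0,-0.6],[0,0,0,0,0,0,-0.6]]' 25
```

```text
time: 25.7
tool_pos: [0.4373, -0.3908, 0.0106]
ee_rot: [0.001, 1.0, -0.0, 0.001]
wrist_force: [-0.1, -0.2, 6.4]
grip_width: 0.0275
```

```bash
python3 -m pendant '[[0,0,0,0,0,-0.03,-0.6],[0,0,0,0,0,-0.04,-0.6],[0,0,0,0,0,-0.04,-0.6],[0,0,0,0,0,-0.03,-0.6],[0,0,0,0.0122,-0.036,0,-0.6],[0,0,0,0.0122,-0.036,0,-0.6],[0,0,0,0.0122,-0.036,0,-0.6],[0,0,0,0.0122,-0.036,0,-0.6],[0,0,0,0.0122,-0.036,0,-0.6],[0,0,0,0.0122,-0.036,0,-0.6],[0,0,0,0.0122,-0.036,0,-0.6],[0,0,0,0.0122,-0.036,0,-0.6],[0,0,0,0.0122,-0.036,0,-0.6],[0,0,0,0.0122,-0.036,0,-0.6],[0,0,0,0,0,0.04,-0.6],[0,0,0,0,0,0.04,-0.6],[0,0,0,0,0,0.02,-0.6],[0,0,0,0,0,0.007,-0.6],[0,0,0,0,0,0,-0.6],[0,0,0,0,0,0,-0.6]]'
```

```text
time: 27.7
tool_pos: [0.5595, -0.0305, 0.044]
ee_rot: [0.0, 1.0, -0.0, 0.001]
wrist_force: [-0.6, -0.6, -0.3]
grip_width: 0.0277
```

```bash
python3 -m pendant '[[0,0,0,0,0,0.003,-0.6],[0,0,0,0,0,0,-0.6],[0,0,0,0,0,0,-0.1],[0,0,0,0,0,0,0.05],[0,0,0,0,0,0,0.05],[0,0,0,0,0,0,0.05],[0,0,0,0,0,-0.02,0.05],[0,0,0,0,0,-0.04,0.05],[0,0,0,0,0,-0.04,0.5],[0,0,0,0,0,-0.04,1],[0,0,0,-0.02,-0.03,0,1],[0,0,0,-0.025,-0.03,0,1],[0,0,0,-0.025,-0.025,0,1],[0,0,5.5,0,0,0,1],[0,0,0,0,0,0,1],[0,0,0,0,0,0,1]]'
python3 - <<'E'
from h import *
c=shot("wrist","w12",(200,60,500,260),2.6);p=observe()["tool_pos"];print(p,yaw())
c=shot("top","t12",(270,90,480,240),3.8)
E
```

```text
time: 29.3
tool_pos: [0.4891, 0.0545, 0.1799]
ee_rot: [0.0, 0.999, -0.047, 0.0]
wrist_force: [-0.3, -0.5, 0.1]
grip_width: 0.0852
[0.48917601 0.05431644 0.1797761 ] -5.389971411808901
```

View pics/w12.png

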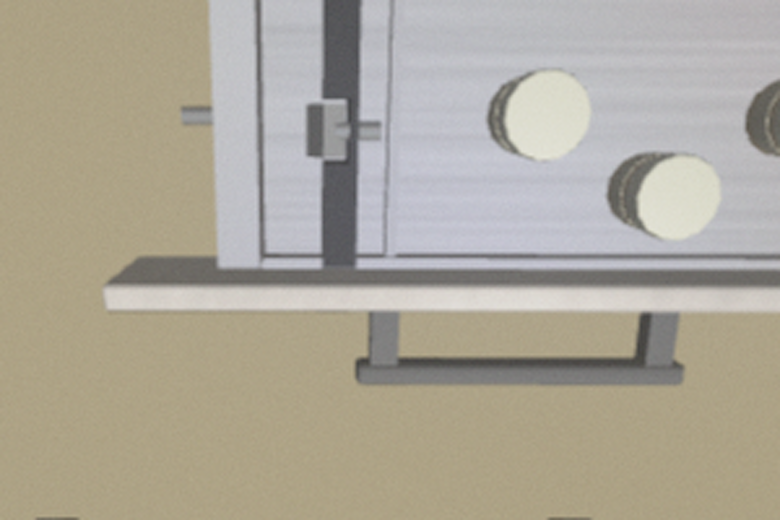

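View pics/t12.png

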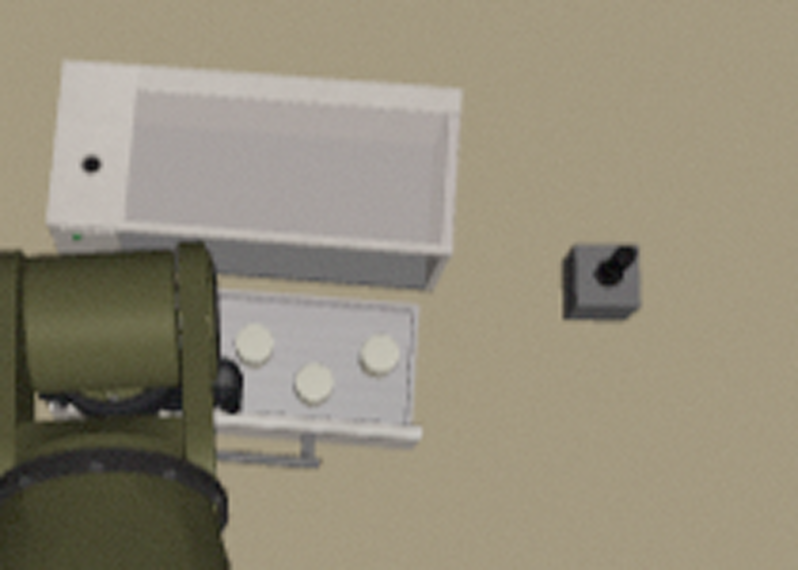

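```bash
cat > edges.py <<'E'
from h import *
def lineedges(c,rows,x0,x1):
    """print strong horizontal gradient columns per row"""
    g=cv2.GaussianBlur(cv2.cvtColor(c.f,cv2.COLOR_RGB2GRAY),(3,3),0).astype(float)
    for r in rows:
        d=np.diff(g[r-1:r+2].mean(0)[x0:x1]);
        k=[(x0+i+.5,round(d[i])) for i in range(1,len(d)-1) if abs(d[i])>7 and abs(d[i])>=abs(d[i-1]) and abs(d[i])>abs(d[i+1])]
        print(r,k)
E
python3 - <<'E'
from edges import *
c=shot("wrist")
lineedges(c,range(66,160,8),270,360)
f=lambda x,y,z:onz(c,x/2.6+200,y/2.6+60,z)
P=dict(wT=f(257,0,.062),wB=f(262,258,.062),bT=f(322,0,.062),bB=f(323,265,.062),b2T=f(360,0,.062))
for k,v in P.items(): print(k,v.round(4))
E
```

```text
66 [(279.5, 12), (297.5, -32), (299.5, 31), (323.5, -40), (337.5, 41), (348.5, -19), (350.5, 15)]
74 [(279.5, 12), (297.5, -32), (300.5, 28), (323.5, -40), (337.5, 38), (348.5, -17), (350.5, 16)]
82 [(280.5, 12), (297.5, -34), (300.5, 29), (323.5, -42), (337.5, 39), (348.5, -14), (350.5, 16)]
90 [(280.5, 12), (297.5, -34), (300.5, 32), (323.5, -42), (337.5, 38), (347.5, -14), (350.5, 13)]
98 [(280.5, 11), (297.5, -32), (300.5, 34), (323.5, -14), (332.5, -26), (337.5, 39), (347.5, -18), (349.5, 14)]
106 [(280.5, 17), (297.5, -32), (300.5, 34), (317.5, -38), (323.5, 21), (332.5, -22), (337.5, 27), (345.5, 13), (347.5, -15), (349.5, 16)]
114 [(281.5, 11), (298.5, -30), (300.5, 29), (317.5, -36), (323.5, 21), (332.5, -26), (336.5, 32), (347.5, -13), (349.5, 16)]
122 [(281.5, 11), (298.5, -29), (300.5, 29), (323.5, -33), (332.5, -8), (336.5, 41), (347.5, -14), (349.5, 15)]
130 [(281.5, 11), (298.5, -32), (301.5, 27), (323.5, -42), (336.5, 39), (346.5, -15), (349.5, 12)]
138 [(282.5, 11), (298.5, -30), (301.5, 28), (323.5, -43), (336.5, 38), (346.5, -17), (348.5, 15)]
146 [(282.5, 11), (298.5, -32), (301.5, 33), (323.5, -44), (336.5, 39), (346.5, -19), (348.5, 15)]
154 [(282.5, 10), (298.5, -31), (301.5, 33), (323.5, -43), (336.5, 38), (346.5, -15), (348.5, 15)]
wT [0.6055 0.0611 0.062 ]
wB [0.5216 0.0692 0.062 ]
bT [0.6034 0.0401 0.062 ]
bB [0.517  0.0477 0.062 ]
b2T [0.6022 0.0278 0.062 ]
```

```bash
python3 -m pendant '[[0,0,-8.2,0,0,-0.04,1],[0,0,-8.2,0,0,0,1],[0,0,-8.2,0,0,0,1],[0,0,-8.2,0,0,0,1],[0,0,-8.2,0,0,0,1],[0,0,-8.2,0,0,0,1],[0,0,-8.2,0,0,0,1],[0,0,-8.2,0,0,0,1],[0,0,-8.2,0,0,0,1],[0,0,-8.2,0,0,0,1],[0,0,-8.2,0,0,0,1],[0,0,0,0.035,-0.013,0,1],[0,0,0,0.035,-0.013,0,1],[0,0,0,0.035,-0.013,0,1],[0,0,0,0.035,-0.013,0,1],[0,0,0,0,0,0,1],[0,0,0,0,0,0,1]]'
python3 - <<'E'
from h import *
c=shot("wrist","w13");p=observe()["tool_pos"];print(p,yaw())
E
```

```text
time: 31.15
tool_pos: [0.4501, 0.199, 0.2196]
ee_rot: [0.0, 0.738, 0.674, -0.0]
wrist_force: [-0.4, 0.6, -0.5]
grip_width: 0.0853
[0.45026323 0.19836321 0.21966156] 84.7325802918995
```

View pics/w13.png

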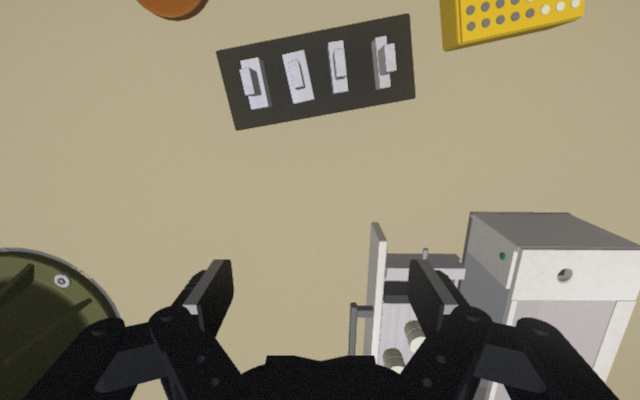

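```bash
python3 -m pendant '[[0,0,-5.2,0.03,0,0,1],[0,0,-5.2,0.03,0,0,1],[0,0,0,0.01,0,-0.0,1],[0,0,0,0,0,0,1],[0,0,0,0,0,0,1]]'
python3 - <<'E'
from h import *
c=shot("wrist","w14",(160,40,500,280),2.35);p=observe()["tool_pos"];print(p,yaw())
E
```

```text
time: 31.7
tool_pos: [0.4522, 0.2675, 0.2197]
ee_rot: [0.0, 0.676, 0.737, -0.0]
wrist_force: [-0.2, 0.1, 0.3]
grip_width: 0.0855
[0.45221459 0.26747882 0.21981593] 94.98185213094185
```

View pics/w14.png

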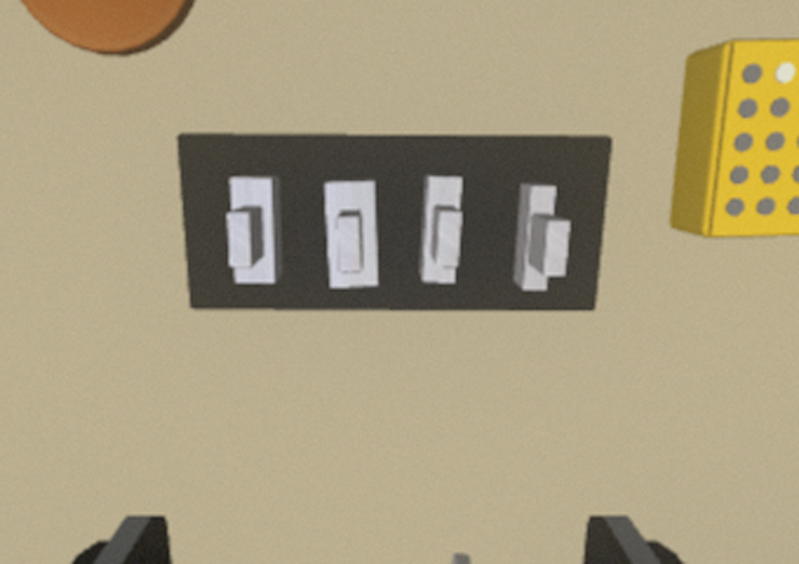

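```bash
python3 - <<'E'
from edges import *
c=shot("wrist")
f=lambda x,y,z:onz(c,x/2.35+160,y/2.35+40,z)
Y=np.radians(95);Rm=np.array([[np.sin(Y),-np.cos(Y)],[np.cos(Y),np.sin(Y)]]) # rows: tool y, tool x
S={1:[(230,178),(272,177),(275,283),(234,284)],2:[(325,183),(374,181),(378,285),(331,288)],3:[(424,176),(462,177),(455,283),(422,281)],4:[(521,185),(556,185),(547,290),(515,288)]}
for k,q in S.items():
    P=[f(x,y,.036)[:2] for x,y in q]
    d=lambda a,b:np.linalg.norm(P[a]-P[b])*1e3
    print(k,np.mean(P,0).round(4),"w",d(0,1).round(1),d(2,3).round(1),"len",d(0,3).round(1),d(1,2).round(1),
     "yaw",[np.degrees(np.arctan2(*(P[a]-P[b])[::-1])).round(1)-90 for a,b in((0,3),(1,2))])
T={1:[(226,210),(249,208),(254,266),(230,267)],2:[(337,215),(359,213),(361,271),(338,272)],3:[(438,208),(462,207),(458,267),(434,268)],4:[(545,218),(570,218),(566,275),(541,277)]}
for k,q in T.items():
    P=[f(x,y,.071)[:2] for x,y in q]; print("tab",k,np.mean(P,0).round(4),"w",(np.linalg.norm(P[0]-P[1])*1e3).round(1))
print([f(x,y,.004).round(3) for x,y in ((178,134),(611,137),(595,309),(191,307))])
lineedges(c,range(115,165,8),250,410)
E
```

```text
1 [0.3898 0.3048] w 19.7 20.1 len 50.0 49.9 yaw [np.float64(3.5), np.float64(4.0)]
2 [0.4374 0.307 ] w 23.0 23.1 len 49.7 49.2 yaw [np.float64(7.0), np.float64(7.099999999999994)]
3 [0.4795 0.313 ] w 17.8 16.2 len 49.4 50.0 yaw [np.float64(4.900000000000006), np.float64(3.0999999999999943)]
4 [0.5249 0.3132] w 16.5 15.8 len 48.8 49.8 yaw [np.float64(5.0), np.float64(4.200000000000003)]
tab 1 [0.3899 0.3057] w 9.9
tab 2 [0.437  0.3076] w 9.5
tab 3 [0.4796 0.3135] w 10.2
tab 4 [0.5265 0.3134] w 10.7
[array([0.346, 0.346, 0.004]), array([0.563, 0.363, 0.004]), array([0.571, 0.275, 0.004]), array([0.353, 0.258, 0.004])]
115 [(257.5, 28), (275.5, -18), (278.5, -8), (318.5, -8), (341.5, 25), (356.5, -32)]
123 [(257.5, 56), (275.5, -49), (278.5, -11), (297.5, 56), (319.5, -52), (340.5, 40), (355.5, -54), (380.5, 23), (385.5, 28), (395.5, -48)]
131 [(255.5, 47), (265.5, -36), (271.5, 43), (275.5, -49), (278.5, -10), (297.5, 56), (303.5, -28), (313.5, 34), (319.5, -58), (340.5, 46), (343.5, -29), (346.5, 27), (356.5, -48), (380.5, 23), (384.5, 14), (386.5, -8), (395.5, -26)]
139 [(256.5, 54), (265.5, -41), (271.5, 43), (275.5, -43), (279.5, -11), (298.5, 56), (311.5, -26), (314.5, 27), (319.5, -51), (339.5, 40), (343.5, -31), (346.5, 31), (355.5, -57), (379.5, 23), (383.5, 17), (385.5, -15), (392.5, 28), (401.5, -49)]
147 [(256.5, 55), (266.5, -46), (271.5, 45), (276.5, -46), (279.5, -10), (298.5, 58), (312.5, -24), (314.5, 28), (320.5, -53), (339.5, 47), (342.5, -28), (345.5, 28), (355.5, -48), (378.5, 23), (382.5, 17), (384.5, -15), (391.5, 27), (401.5, -50)]
155 [(259.5, 46), (276.5, -50), (279.5, -10), (299.5, 55), (320.5, -57), (338.5, 40), (353.5, -57), (378.5, 22), (382.5, 27), (388.5, -14), (391.5, 20), (400.5, -46)]
163 [(299.5, 11), (381.5, 24), (392.5, -29)]
```

```bash
python3 -m pendant '[[0,0,-2,0,0,0,0.2],[0,0,0,0.021,-0.005,0,-0.3],[0,0,0,0.0203,-0.005,0.03,-0.3],[0,0,0,0,0,0.04,-0.3],[0,0,0,0,0,0.03,-0.3],[0,0,0,0,0,0,-0.3],[0,0,0,0,0,0,-0.3]]'
python3 - <<'E'
from h import *
c=shot("wrist","w15",(200,150,440,330),3.3);p=observe()["tool_pos"];print(p,yaw(),observe()["grip_width"])
print(proj(c,p),proj(c,[p[0],p[1],.071]))
E
```

```text
time: 32.5
tool_pos: [0.4375, 0.3081, 0.1209]
ee_rot: [0.0, 0.662, 0.749, 0.0]
wrist_force: [0.5, -0.3, 0.6]
grip_width: 0.0299
[0.43784339 0.30839824 0.12172083] 97.05176340098447 0.029671810882295157
[320.82402982 244.5846447 ] [320.56272077 214.8947389 ]
```

View pics/w15.png

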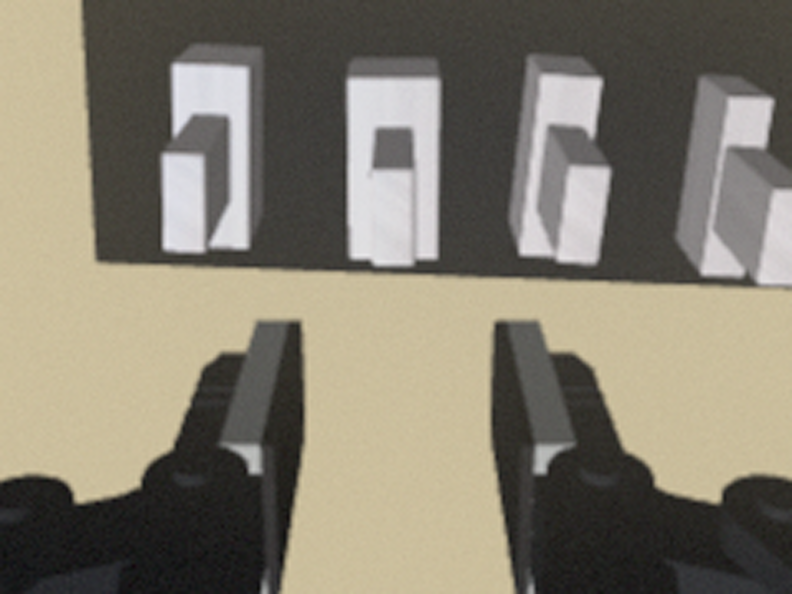

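```bash
python3 -m pendant '[[0,0,0,0,-0.001,0.03,-0.3],[0,0,0,0,0,0.03,-0.3],[0,0,0,0,0,0.017,-0.3],[0,0,0,0,0,0.003,-0.3],[0,0,0,0,0,0,-0.3],[0,0,0,0,0,0,-0.3]]'
python3 - <<'E'
from h import *
c=shot("wrist","w16",(200,150,440,330),3.3);p=observe();print(p["tool_pos"],p["wrist_force"])
E
```

```text
time: 33.15
tool_pos: [0.4369, 0.3088, 0.0417]
ee_rot: [0.0, 0.662, 0.749, 0.001]
wrist_force: [-0.3, 0.8, -1.0]
grip_width: 0.0302
[0.43675767 0.30876174 0.04155351] [-0.12189123  0.05932115  0.29554882]
```

View pics/w16.png

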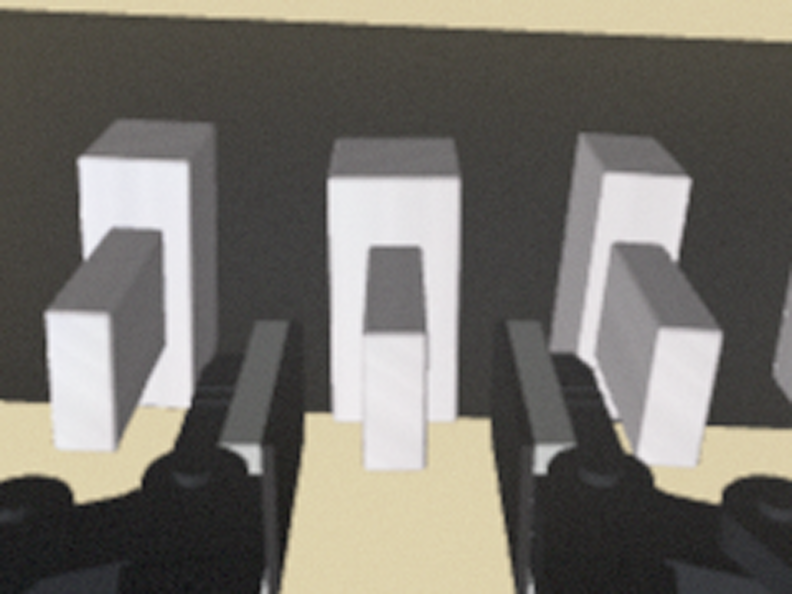

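```bash
python3 -m pendant '[[0,0,0,0,0,0,-0.6],[0,0,0,0,0,0,-1],[0,0,0,0,0,0,-1],[0,0,0,0,0,0,-1],[0,0,0,0,0,0,-1],[0,0,0,0,0,0,-1]]' 40
python3 - <<'E'
from h import *
c=shot("wrist","w17",(200,150,440,330),3.3);p=observe();print(p["tool_pos"],p["wrist_force"])
E
```

```text
time: 33.8
tool_pos: [0.4364, 0.3086, 0.0408]
ee_rot: [0.0, 0.662, 0.75, 0.001]
wrist_force: [-0.4, -1.6, 7.3]
grip_width: 0.0088
[0.43644199 0.30857718 0.04079288] [-0.80678117 -1.53912083  7.02360406]
```

View pics/w17.png

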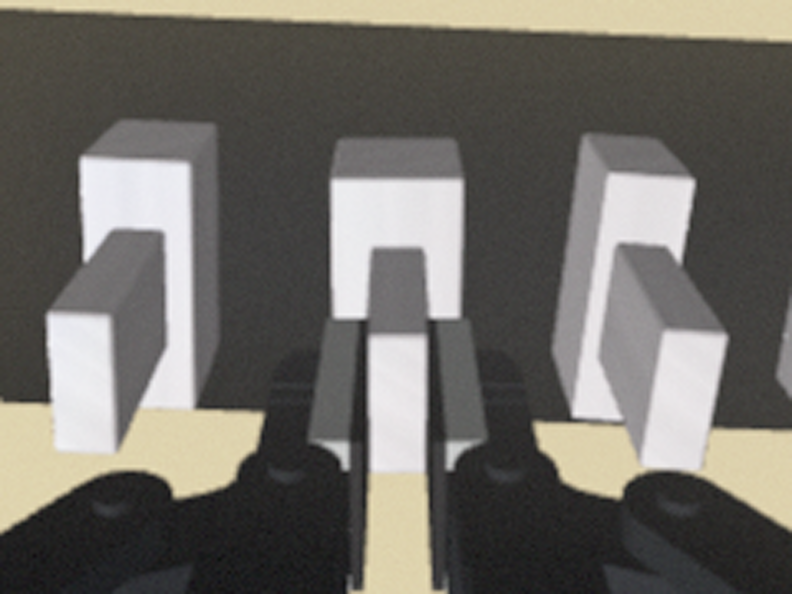

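```bash
python3 -m pendant '[[0,0,0,0,0,-0.02,-1],[0,0,0,0,0,-0.04,-1],[0,0,0,0,0,-0.04,-1],[0,0,0,0,0,-0.04,-1],[0,0,8.53,0,0,0,-1],[0,0,8.53,0,0,0,-1],[0,0,8.53,0,0,0,-1],[0,0,8.53,0,0,0,-1],[0,0,8.53,0,0,0,-1],[0,0,8.53,0,0,0,-1],[0,0,8.53,0,0,0,-1],[0,0,8.53,0,0,0,-1],[0,0,8.53,0,0,0,-1],[0,0,8.53,0,0,0,-1],[0,0,8.53,0,0,0,-1],[0,0,8.53,0,0,0,-1],[0,0,0,0.02,0.03,0,-1],[0,0,0,0.02,0.03,0,-1],[0,0,0,0.02,0.03,0,-1],[0,0,0,0.02,0.03,0,-1]]'
python3 -m pendant '[[0,0,0,0.02,0.03,0,-1],[0,0,0,0.02,0.03,0,-1],[0,0,0,0.02,0.03,0,-1],[0,0,0,0,0,0,-1],[0,0,0,0,0,0,-1]]'
python3 - <<'E'
from h import *
c=shot("wrist","w18",(180,40,460,280),2.5);p=observe();print(p["tool_pos"],yaw())
print(togo([.565,.0534,.13]))
E
```

```text
time: 35.85
tool_pos: [0.505, 0.1802, 0.18]
ee_rot: [0.0, 0.999, -0.046, 0.0]
wrist_force: [0.3, -0.2, -1.8]
grip_width: 0.0085
time: 36.35
tool_pos: [0.5561, 0.0859, 0.1797]
ee_rot: [-0.0, 0.999, -0.047, -0.0]
wrist_force: [0.5, -0.1, -1.8]
grip_width: 0.0084
[0.55584309 0.08662672 0.17976767] -5.265260014855515
[0.01218726 0.03225104 0.04975968]
```

View pics/w18.png

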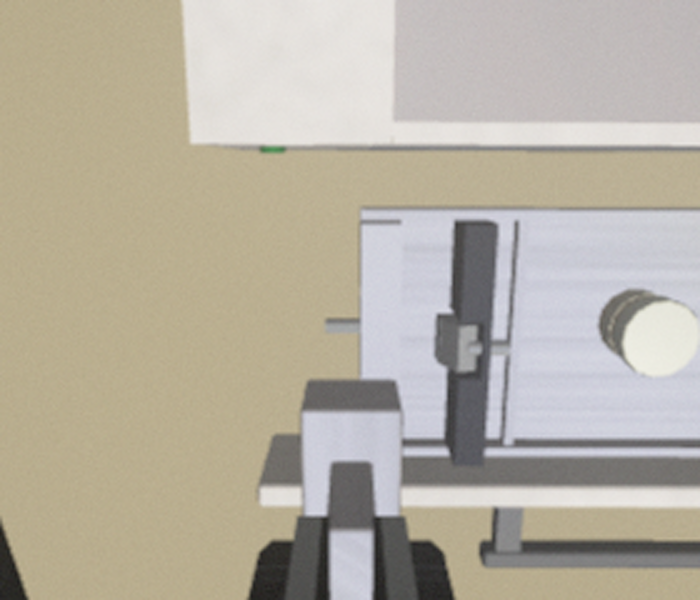

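```bash
cat >> edges.py <<'E'
def fitline(c,p,q,z,half=5,n=40,vert=None,dark=None):
    """subpixel edge along segment p-q; returns world endpoints on plane z"""
    g=cv2.GaussianBlur(cv2.cvtColor(c.f,cv2.COLOR_RGB2GRAY),(3,3),0).astype(np.float32)
    p=np.array(p,float);q=np.array(q,float);t=(q-p)/np.linalg.norm(q-p);nn=np.array([-t[1],t[0]])
    s=np.arange(-half,half+.01,.25);pts=[]
    for a in np.linspace(0,1,n):
        b=p+(q-p)*a;xy=b+s[:,None]*nn
        v=cv2.remap(g,xy[:,0].astype(np.float32)[None],xy[:,1].astype(np.float32)[None],cv2.INTER_LINEAR)[0]
        d=np.gradient(v); 
        if dark is not None: d=d*dark
        else: d=abs(d)
        i=np.argmax(d); pts.append(b+s[i]*nn)
    pts=np.array(pts,np.float32)
    vx,vy,x0,y0=cv2.fitLine(pts,cv2.DIST_HUBER,0,.01,.01).ravel()
    d=np.array([vx,vy]);o=np.array([x0,y0]);A=o+d*((p-o)@d);B=o+d*((q-o)@d)
    W=[onz(c,*A,z),onz(c,*B,z)];e=W[1]-W[0];return A.round(1),B.round(1),W[0].round(4),W[1].round(4),np.degrees(np.arctan2(e[1],e[0])).round(2)
E
python3 - <<'E'
from edges import *
c=shot("wrist")
k=lambda x,y:(x/2.5+180,y/2.5+40)
for n,a,b,z in [("readerfront",(195,145),(380,146),.112),("panelfront",(420,491),(690,496),.072),("barLtop",(457,228),(452,300),.062),("barLtop2",(452,380),(446,455),.062),("barRtop",(496,228),(483,455),.062),("wallOuter",(361,225),(361,310),.062),("rimT",(405,210),(600,210),.041)]:
    print(n,*fitline(c,k(*a),k(*b),z,half=3))
E
```

```text
readerfront [258.   96.2] [332.   97.6] [0.6445 0.1233 0.112 ] [0.6386 0.0703 0.112 ] -96.35
panelfront [348.1 233.4] [456.1 235.4] [0.5137 0.0634 0.072 ] [ 0.5017 -0.0412  0.072 ] -96.54
barLtop [361.8 131.2] [360.5 160. ] [0.6084 0.0439 0.062 ] [0.5823 0.0464 0.062 ] 174.52
barLtop2 [358.5 192. ] [358.9 222. ] [0.5515 0.0499 0.062 ] [0.5205 0.0513 0.062 ] 177.54
barRtop [379.6 131.3] [373.9 222. ] [0.6068 0.0278 0.062 ] [0.519  0.0364 0.062 ] 174.38
wallOuter [325.6 130. ] [325.6 164. ] [0.6125 0.0763 0.062 ] [0.5816 0.0791 0.062 ] 174.95
rimT [342.  123.8] [420.  123.3] [0.6152 0.0599 0.041 ] [ 0.6086 -0.0152  0.041 ] -94.98
```

```bash
python3 -m pendant '[[0,0,0.3,0.006,0.016,0,-1],[0,0,0,0.006,0.0153,0,-1],[0,0,0,0,0,0.03,-1],[0,0,0,0,0,0.03,-1],[0,0,0,0,0,0.015,-1],[0,0,0,0,0,0,-1],[0,0,0,0,0,0,-1]]'
python3 - <<'E'
from edges import *
c=shot("wrist","w19",(220,100,420,320),3);p=observe();print(p["tool_pos"],yaw(),p["wrist_force"])
lineedges(c,range(130,190,6),290,370)
E
```

```text
time: 37.15
tool_pos: [0.5655, 0.0537, 0.1055]
ee_rot: [0.0, 0.999, -0.049, 0.0]
wrist_force: [-0.2, -0.7, -0.3]
grip_width: 0.0089
[0.56575226 0.05377327 0.10602244] -5.560773153990337 [ 0.13359436  0.59081822 -1.35043028]
130 []
136 []
142 []
148 []
154 [(303.5, 33), (332.5, -44), (350.5, 37), (363.5, -23), (365.5, 26)]
160 [(301.5, -33), (304.5, 30), (332.5, -48), (351.5, 39), (362.5, -28), (365.5, 27)]
166 [(301.5, -35), (304.5, 30), (332.5, -44), (351.5, 35), (362.5, -26), (365.5, 25)]
172 [(301.5, -34), (304.5, 31), (332.5, -46), (351.5, 35), (362.5, -25), (364.5, 25)]
178 [(301.5, -34), (304.5, 32), (332.5, -47), (351.5, 38), (362.5, -24), (364.5, 27)]
184 [(301.5, -33), (304.5, 32), (332.5, -48), (350.5, 40), (361.5, -27), (364.5, 27)]
```

View pics/w19.png

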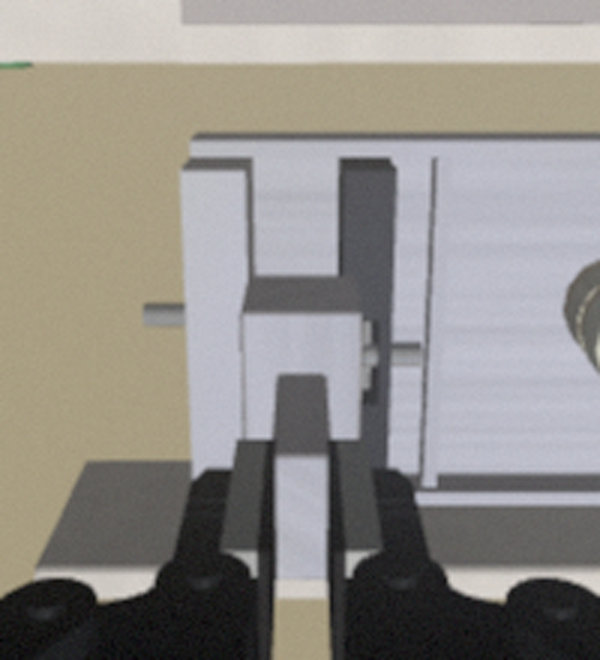

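```bash
python3 - <<'E'
from edges import *
c=shot("wrist");p=observe()["tool_pos"];Rm=rot(observe()["ee_rot"])
W=onz(c,301.5,172,.062);B=onz(c,332.5,172,.062);F=onz(c,304.5,172,.030)
for q in (W,B,F): print(q.round(4),(Rm.T@(q-p)).round(4))
E
```

```text
[0.6014 0.0634 0.062 ] [ 0.0344 -0.0129  0.0443]
[0.5992 0.0419 0.062 ] [0.0344 0.0087 0.0442]
[0.5946 0.0636 0.03  ] [ 0.0276 -0.0125  0.0762]
```

```bash
python3 -m pendant '[[0,0,0,0,-0.002,0.005,-1],[0,0,0,0,0,0.003,-1],[0,0,0,0,0,0.002,-1],[0,0,0,0,0,0.001,-1],[0,0,0,0,0,0,-1]]'
python3 -m pendant '[[0,0,0,0,0,0.001,-1],[0,0,0,0,0,0.001,-1],[0,0,0,0,0,0,-1]]'
```

```text
time: 37.75
tool_pos: [0.5654, 0.0559, 0.094]
ee_rot: [0.0, 0.999, -0.048, 0.0]
wrist_force: [-0.3, -2.7, 1.8]
grip_width: 0.0088
time: 38.05
tool_pos: [0.5661, 0.0558, 0.0936]
ee_rot: [0.0, 0.999, -0.048, 0.001]
wrist_force: [-3.6, -4.3, 15.6]
grip_width: 0.0086
```

```bash
python3 -m pendant '[[0,0,0,0,0,-0.002,-1],[0,0,0,0,0.0015,0,-1],[0,0,0,0,0,0.001,-1],[0,0,0,0,0,0.001,-1],[0,0,0,0,0,0,-1],[0,0,0,0,0,0,-1]]'
python3 - <<'E'
from edges import *
c=shot("wrist","w20",(220,100,420,320),3);p=observe();print(p["tool_pos"],yaw(),p["wrist_force"])
E
```

```text
time: 38.65
tool_pos: [0.566, 0.0549, 0.0935]
ee_rot: [-0.0, 0.999, -0.048, 0.001]
wrist_force: [-3.0, 0.3, 17.1]
grip_width: 0.0088
[0.56604023 0.05490481 0.09350114] -5.551197799550798 [-3.77873697  0.47111156 17.03470668]
```

View pics/w20.png

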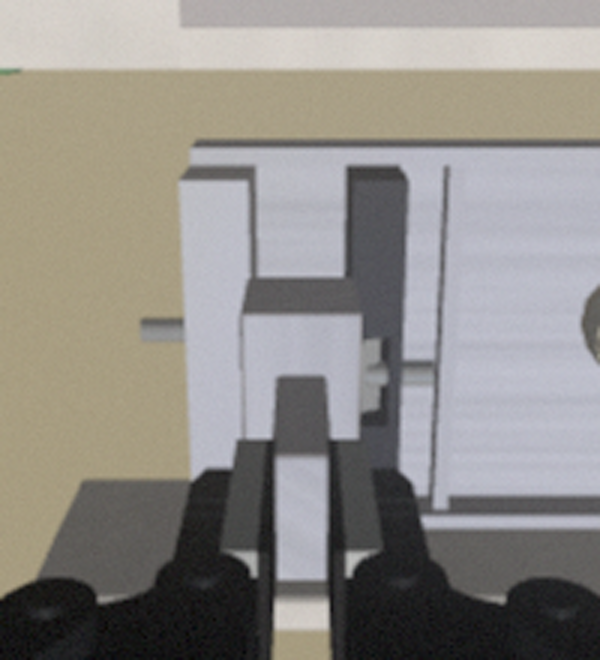

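```bash
python3 -m pendant '[[0,0,0,0,0,-0.01,-1],[0,0,0,0,0,-0.035,-1],[0,0,0,0,0,-0.04,-1],[0,0,0,-0.0192,-0.03,0,-1],[0,0,0,-0.0192,-0.03,0,-1],[0,0,0,-0.0192,-0.03,0,-1],[0,0,0,-0.0192,-0.03,0,-1],[0,0,0,-0.0192,-0.03,0,-1],[0,0,0,-0.0192,-0.03,0,-1],[0,0,0,-0.0192,-0.03,0,-1],[0,0,0,-0.0192,-0.03,0,-1]]'
python3 -m pendant '[[0,0,-8.55,0,0,0,-1],[0,0,-8.55,0,0,0,-1],[0,0,-8.55,0,0,0,-1],[0,0,-8.55,0,0,0,-1],[0,0,-8.55,0,0,0,-1],[0,0,-8.55,0,0,0,-1],[0,0,-8.55,0,0,0,-1],[0,0,-8.55,0,0,0,-1],[0,0,-8.55,0,0,0,-1],[0,0,-8.55,0,0,0,-1],[0,0,-8.55,0,0,0,-1],[0,0,-8.55,0,0,0,-1],[0,0,0,0,0,0,-1],[0,0,0,0,0,0,-1]]'
python3 - <<'E'
from h import *
print(observe()["tool_pos"],yaw(),togo([.4364,.3086,.0418]))
c=shot("wrist","w21",(160,60,480,320),2.5)
E
```

```text
time: 39.8
tool_pos: [0.4345, 0.3096, 0.1768]
ee_rot: [-0.0, 0.999, -0.048, -0.0]
wrist_force: [0.3, -0.3, -0.8]
grip_width: 0.0088
time: 41.2
tool_pos: [0.4354, 0.3083, 0.1767]
ee_rot: [-0.0, 0.664, 0.748, -0.0]
wrist_force: [1.2, -1.2, -0.8]
grip_width: 0.009
[0.43539943 0.30833393 0.17672938] 96.78549923429058 [0.00014475 0.00107326 0.13492901]
```

View pics/w21.png

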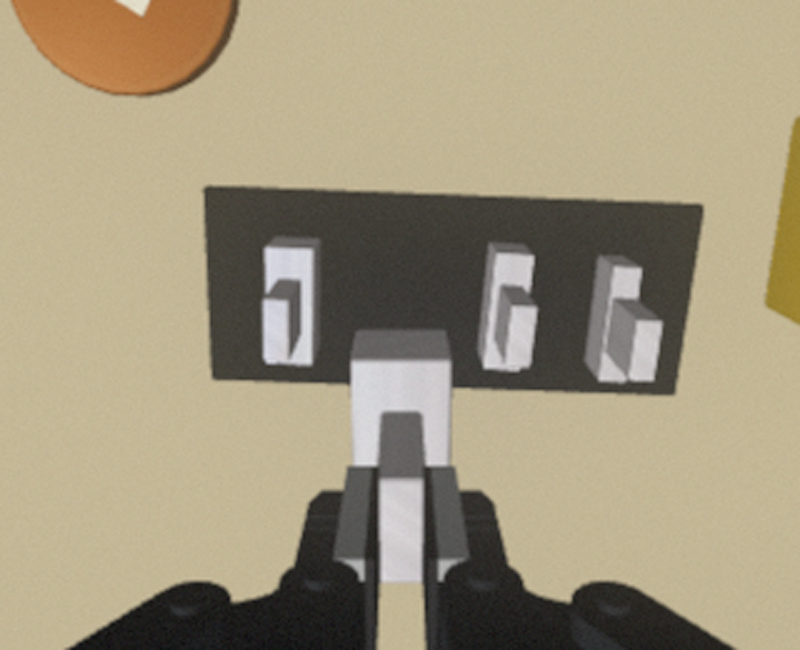

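```bash
python3 -m pendant '[[0,0,0,0,0.001,0.04,-1],[0,0,0,0,0,0.04,-1],[0,0,0,0,0,0.035,-1],[0,0,0,0,0,0.015,-1],[0,0,0,0,0,0.004,-1],[0,0,0,0,0,0,-1]]'
```

```text
time: 41.85
tool_pos: [0.4366, 0.3085, 0.0429]
ee_rot: [-0.0, 0.663, 0.749, -0.0]
wrist_force: [-0.5, -0.3, -1.5]
grip_width: 0.0085
```

```bash
python3 -m pendant '[[0,0,0,0,0,0.0015,-1],[0,0,0,0,0,0,-1],[0,0,0,0,0,0,-1],[0,0,0,0,0,0,-0.6],[0,0,0,0,0,0,-0.3],[0,0,0,0,0,0,-0.3],[0,0,0,0,0,0,-0.3],[0,0,0,0,0,-0.02,-0.3],[0,0,0,0,0,-0.03,-0.3],[0,0,0,0,0,-0.03,-0.3],[0,0,3,0,-0.024,0,-0.3],[0,0,0,0,-0.0225,0,-0.3],[0,0,0,0,0,0,-0.3],[0,0,0,0,0,0,-0.3]]'
python3 - <<'E'
from h import *
p=observe()["tool_pos"];print(p,yaw())
c=shot("wrist","w22",(200,110,440,330),3)
print(proj(c,[p[0],p[1],.071]))
E
```

```text
time: 43.25
tool_pos: [0.3904, 0.3041, 0.1217]
ee_rot: [0.0, 0.681, 0.732, 0.0]
wrist_force: [0.4, 0.1, 0.5]
grip_width: 0.03
[0.39040861 0.30410915 0.12165998] 94.08078688058468
[319.98375127 214.92926966]
```

View pics/w22.png

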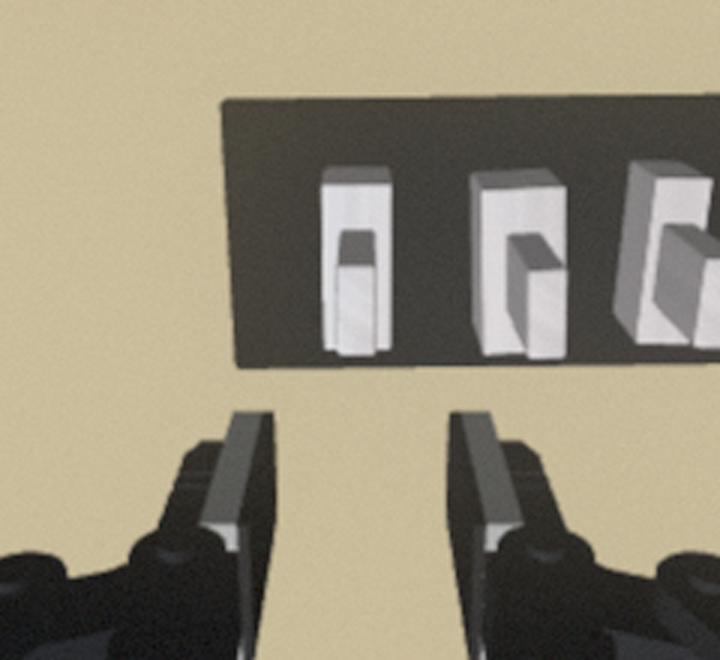

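```bash
python3 -m pendant '[[0,0,0,0.0013,-0.001,0.03,-0.3],[0,0,0,0,0,0.03,-0.3],[0,0,0,0,0,0.013,-0.3],[0,0,0,0,0,0.002,-0.3],[0,0,0,0,0,0,-0.3],[0,0,0,0,0,0,-0.6],[0,0,0,0,0,0,-1],[0,0,0,0,0,0,-1],[0,0,0,0,0,0,-1],[0,0,0,0,0,0,-1],[0,0,0,0,0,0,-1]]' 40
python3 - <<'E'
from h import *
p=observe()["tool_pos"];print(p,yaw())
c=shot("wrist","w23",(200,110,440,330),3)
E
```

```text
time: 44.4
tool_pos: [0.3898, 0.3056, 0.0475]
ee_rot: [0.0, 0.682, 0.732, 0.001]
wrist_force: [-0.7, -0.4, 7.0]
grip_width: 0.008
[0.38975326 0.3055719  0.04751217] 94.05150128828352
```

View pics/w23.png

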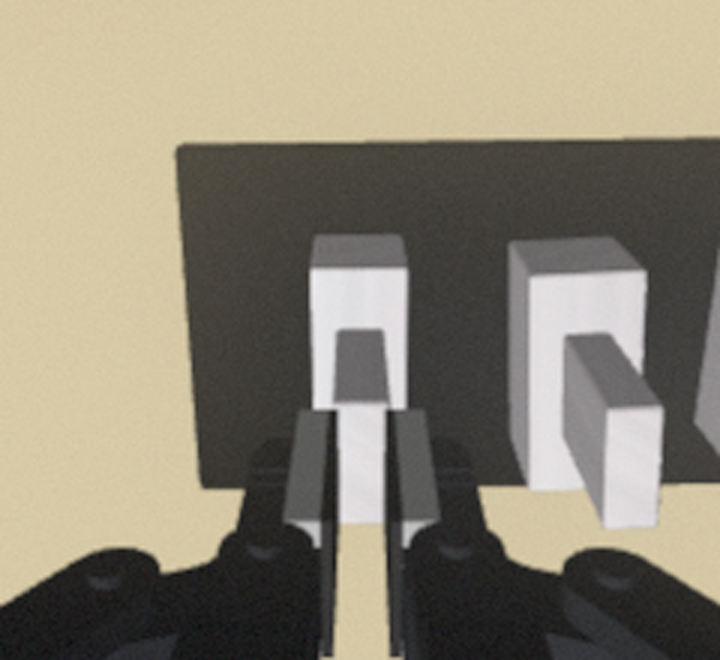

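```bash
python3 -m pendant '[[0,0,0,0,0,-0.02,-1],[0,0,0,0,0,-0.04,-1],[0,0,0,0,0,-0.04,-1],[0,0,0,0,0,-0.03,-1],[0,0,8.3,0,0,0,-1],[0,0,8.3,0,0,0,-1],[0,0,8.3,0,0,0,-1],[0,0,8.3,0,0,0,-1],[0,0,8.3,0,0,0,-1],[0,0,8.3,0,0,0,-1],[0,0,8.3,0,0,0,-1],[0,0,8.3,0,0,0,-1],[0,0,8.3,0,0,0,-1],[0,0,8.3,0,0,0,-1],[0,0,8.3,0,0,0,-1],[0,0,8.3,0,0,0,-1],[0,0,0,0.025,0.029,0,-1],[0,0,0,0.025,0.029,0,-1],[0,0,0,0.025,0.029,0,-1],[0,0,0,0.025,0.029,0,-1]]'
python3 -m pendant '[[0,0,0,0.025,0.029,0,-1],[0,0,0,0.025,0.029,0,-1],[0,0,0,0.025,0.029,0,-1],[0,0,0,0.025,0.029,0,-1],[0,0,0,0,0,0,-1],[0,0,0,0,0,0.04,-1],[0,0,0,0,0,0.02,-1],[0,0,0,0,0,0,-1],[0,0,0,0,0,0,-1]]'
python3 - <<'E'
from edges import *
c=shot("wrist","w24",(220,100,420,320),3);p=observe();print(p["tool_pos"],yaw(),p["wrist_force"],togo([.566,.0555,.0735]))
E
```

```text
time: 46.45
tool_pos: [0.4781, 0.1787, 0.1769]
ee_rot: [-0.0, 0.999, -0.048, 0.0]
wrist_force: [0.8, 0.2, -1.0]
grip_width: 0.0075
time: 47.35
tool_pos: [0.566, 0.0552, 0.1174]
ee_rot: [-0.0, 0.999, -0.048, 0.0]
wrist_force: [-0.3, 0.3, -0.1]
grip_width: 0.0078
[0.56632578 0.05520324 0.11794194] -5.535609220314467 [-0.19337109  0.43728902 -0.6660249 ] [-0.00044154 -0.00025005  0.04444123]
```

View pics/w24.png

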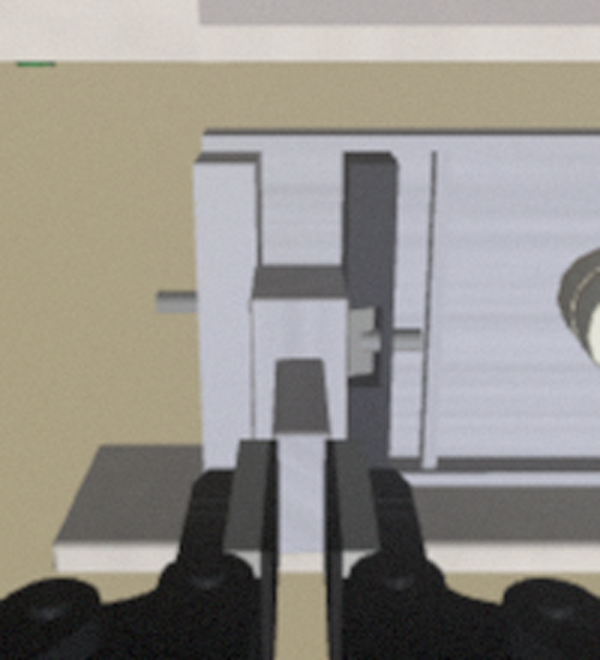

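```bash
python3 -m pendant '[[0,0,0,0,0,0.01,-1],[0,0,0,0,0,0.005,-1],[0,0,0,0,0,0.003,-1],[0,0,0,0,0,0.002,-1],[0,0,0,0,0,0,-1]]'
```

```text
time: 47.9
tool_pos: [0.5657, 0.0549, 0.0962]
ee_rot: [-0.0, 0.999, -0.048, -0.0]
wrist_force: [0.5, 0.4, -1.3]
grip_width: 0.008
```

```bash
python3 -m pendant '[[0,0,0,0,0,0.004,-1],[0,0,0,0,0,0.004,-1],[0,0,0,0,0,0.004,-1],[0,0,0,0,0,0,-1]]'
python3 -m pendant '[[0,0,0,0,0,0.004,-1],[0,0,0,0,0,0.003,-1],[0,0,0,0,0,0.002,-1],[0,0,0,0,0,0,-1]]'
```

```text
time: 48.3
tool_pos: [0.5655, 0.0549, 0.0836]
ee_rot: [0.0, 0.999, -0.048, -0.0]
wrist_force: [0.3, 0.6, -1.3]
grip_width: 0.0081
time: 48.7
tool_pos: [0.5656, 0.0549, 0.0749]
ee_rot: [0.0, 0.999, -0.048, -0.0]
wrist_force: [0.3, 1.2, -2.6]
grip_width: 0.0073
```

```bash
python3 -m pendant '[[0,0,0,0,0,0.0015,-1],[0,0,0,0,0,0.001,-1],[0,0,0,0,0,0,-1],[0,0,0,0,0,0,-1]]'
```

```text
time: 49.1
tool_pos: [0.5661, 0.055, 0.0736]
ee_rot: [-0.0, 0.999, -0.048, 0.001]
wrist_force: [-1.8, 1.6, 5.2]
grip_width: 0.0075
```

```bash
python3 -m pendant '[[0,0,0,0,0,-0.001,-1],[0,0,0,0,0,0,-0.7],[0,0,0,0,0,0,-0.4],[0,0,0,0,0,0,-0.4],[0,0,0,0,0,0,-0.4],[0,0,0,0,0,-0.02,-0.4],[0,0,0,0,0,-0.03,-0.4],[0,0,0,0,0,-0.04,-0.4],[0,0,0,-0.04,0,-0.03,-0.4],[0,0,0,-0.04,0,0,-0.4],[0,0,0,0,0,0,-0.4],[0,0,0,0,0,0,-0.4]]'
python3 - <<'E'
from edges import *
c=shot("wrist","w25",(200,40,460,270),3);p=observe();print(p["tool_pos"],yaw(),p["wrist_force"])
E
```

```text
time: 50.3
tool_pos: [0.4861, 0.0627, 0.1944]
ee_rot: [-0.0, 0.999, -0.048, 0.001]
wrist_force: [0.8, -0.6, -0.5]
grip_width: 0.0258
[0.48664365 0.0625925  0.19409834] -5.552656001845734 [0.32642582 0.84204581 0.28950453]
```

View pics/w25.png

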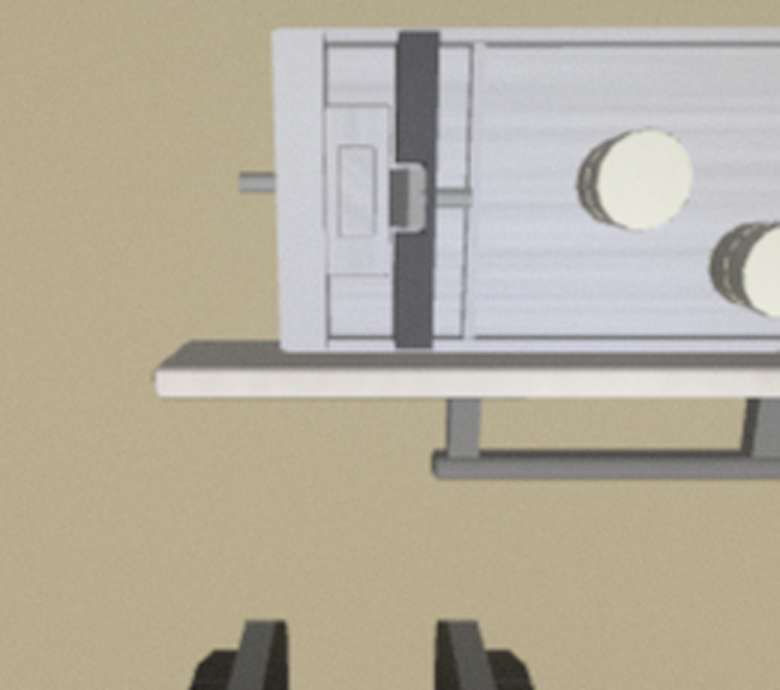

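```bash
python3 -m pendant '[[0,0,0,-0.025,0.028,0,-1],[0,0,0,-0.024,0.028,0,-1],[0,0,0,0,0.028,0,-1],[0,0,0,0,0,0.04,-1],[0,0,0,0,0,0.04,-1],[0,0,0,0,0,0.04,-1],[0,0,0,0,0,0.022,-1],[0,0,0,0,0,0,-1],[0,0,0,0,0,0,-1]]'
python3 - <<'E'
from edges import *
c=shot("wrist","w26");p=observe();print(p["tool_pos"],yaw(),p["grip_width"])
c=shot("side","s26",(190,130,350,270),5)
E
```

```text
time: 51.25
tool_pos: [0.4299, -0.0164, 0.0522]
ee_rot: [-0.0, 0.999, -0.049, -0.0]
wrist_force: [-0.2, 0.9, 0.1]
grip_width: 0.0001
[ 0.43029351 -0.01643167  0.0528338 ] -5.5564624352135095 -0.0002166373503565713
```

View pics/w26.png

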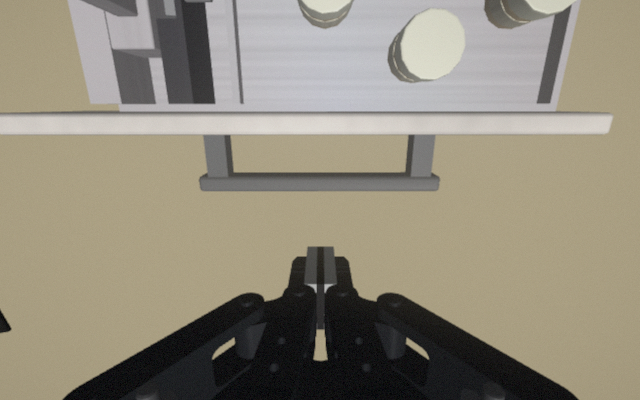

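View pics/s26.png

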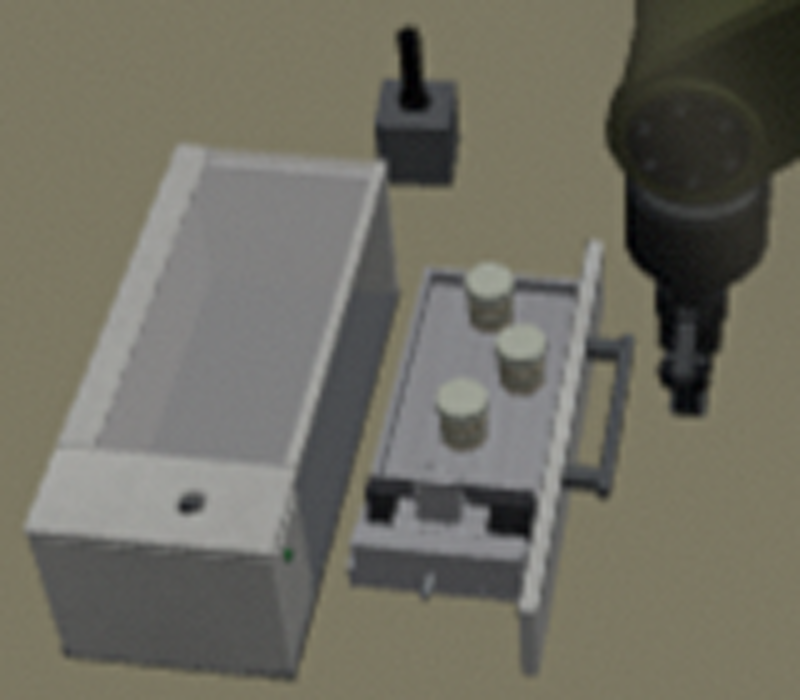

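```bash
python3 -m pendant '[[0,0,0,0.01,0,0,-1],[0,0,0,0.008,0,0,-1],[0,0,0,0.004,0,0,-1],[0,0,0,0.003,0,0,-1],[0,0,0,0.003,0,0,-1],[0,0,0,0.003,0,0,-1],[0,0,0,0.004,0,0,-1],[0,0,0,0.005,0,0,-1],[0,0,0,0.006,0,0,-1],[0,0,0,0.006,0,0,-1],[0,0,0,0.006,0,0,-1],[0,0,0,0.006,0,0,-1],[0,0,0,0.006,0,0,-1]]' 60
python3 - <<'E'
from edges import *
c=shot("wrist","w27");p=observe();print(p["tool_pos"],yaw(),p["wrist_force"])
E
```

```text
time: 52.65
tool_pos: [0.4994, -0.0231, 0.0518]
ee_rot: [-0.0, 0.999, -0.048, -0.0]
wrist_force: [0.2, 0.6, -0.2]
grip_width: -0.0
[ 0.50012207 -0.02317422  0.05192788] -5.554657408126534 [0.33678412 0.17504285 0.59243715]
```

View pics/w27.png

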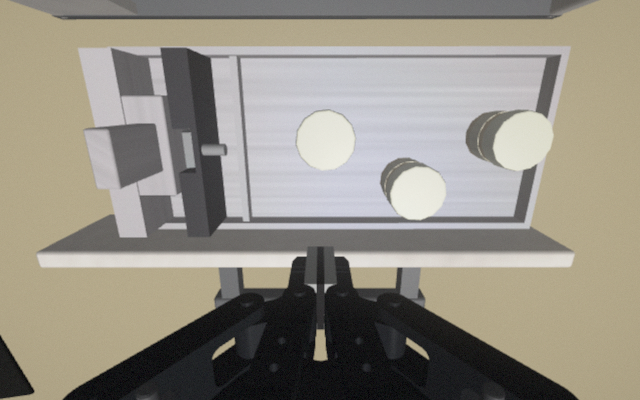

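```bash
python3 - <<'E'
from edges import *
c=shot("side","s27",(190,130,350,270),5)
c=shot("top","t27",(280,100,420,220),5)
c=shot("wrist")
for r in (290,304): print(onz(c,320,r,.07),onz(c,320,r,.058))
print("panel",onz(c,320,255,.072),onz(c,320,265,.072))
E
```

```text
[ 0.48031089 -0.02091131  0.07      ] [ 0.47230145 -0.02012572  0.058     ]
[ 0.47122    -0.02000957  0.07      ] [ 0.46246053 -0.01914958  0.058     ]
panel [ 0.50282805 -0.02314335  0.072     ] [ 0.49694768 -0.02256007  0.072     ]
```

View pics/s27.png

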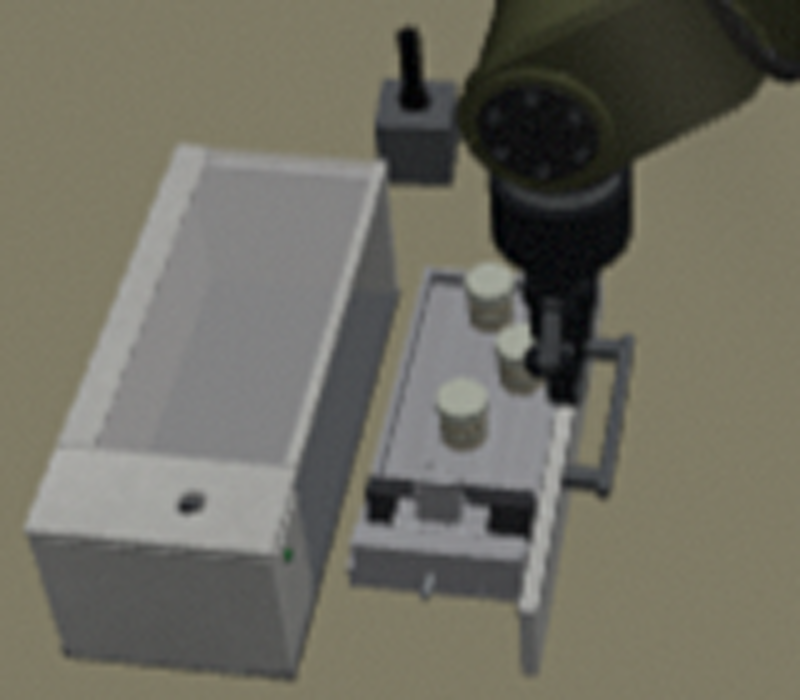

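View pics/t27.png

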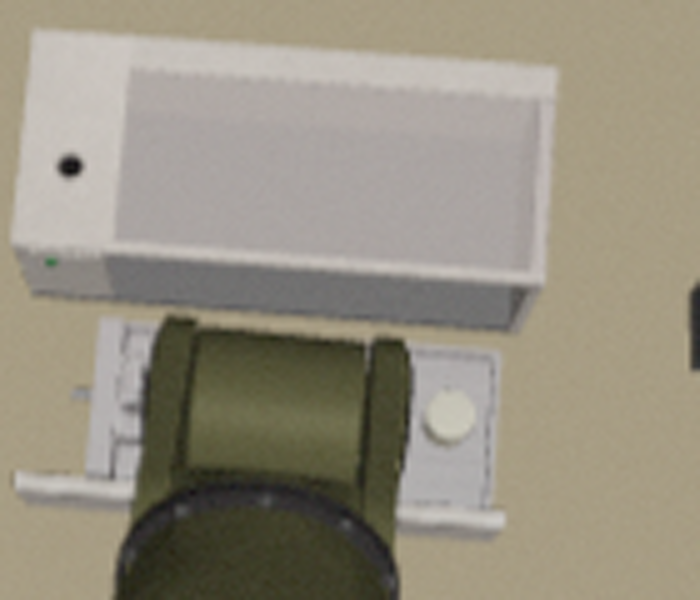

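```bash
python3 - <<'E'
from edges import *
p=observe()["tool_pos"]
c=shot("side")
for z in (0,.02,.03): 
    q=proj(c,p+[0,0,z]);print(z,q,(q-[190,130])*5)
for n,q in (("barmid",[.465,-.0197,.064]),("barL",[.471,.040,.064]),("panelTopMid",[.5,-.023,.072])): print(n,(proj(c,q)-[190,130])*5)
s=observe();print(s["wrist_force"],s["tau"].round(1))
E
```

```text
0 [303.055526   214.25495192] [565.27763    421.27475961]
0.02 [302.9558377  209.56829697] [564.77918849 397.84148485]
0.03 [302.90507964 207.18200369] [564.52539818 385.91001843]
barmid [623.84980497 412.40941555]
barL [610.69756016 492.2805456 ]
panelTopMid [562.71180997 397.4795645 ]
[ 0.02212238  0.07564926 -0.30401317] [ -0.  -51.9 -29.1   0.   -0.    0. ]
```

```bash
python3 -m pendant '[[0,0,0,0,0,-0.005,-1],[0,0,0,0,0,-0.005,-1],[0,0,0,0,0,-0.01,-1],[0,0,0,0,0,-0.02,-1],[0,0,0,0,0,-0.02,-1],[0,0,0,-0.03,0,0,-1],[0,0,0,-0.04,0,0,-1],[0,0,0,0,0,0,-1]]'
python3 - <<'E'
from edges import *
c=shot("side","s28",(190,130,350,270),5)
c=shot("wrist","w28");p=observe();print(p["tool_pos"],yaw(),p["wrist_force"])
E
```

```text
time: 53.7
tool_pos: [0.4258, -0.0158, 0.1121]
ee_rot: [-0.0, 0.999, -0.048, -0.001]
wrist_force: [0.3, -0.2, 0.8]
grip_width: 0.0
[ 0.42952969 -0.01627476  0.11298753] -5.552120299435376 [ 0.36141394 -0.49003812  0.00885879]
```

View pics/s28.png

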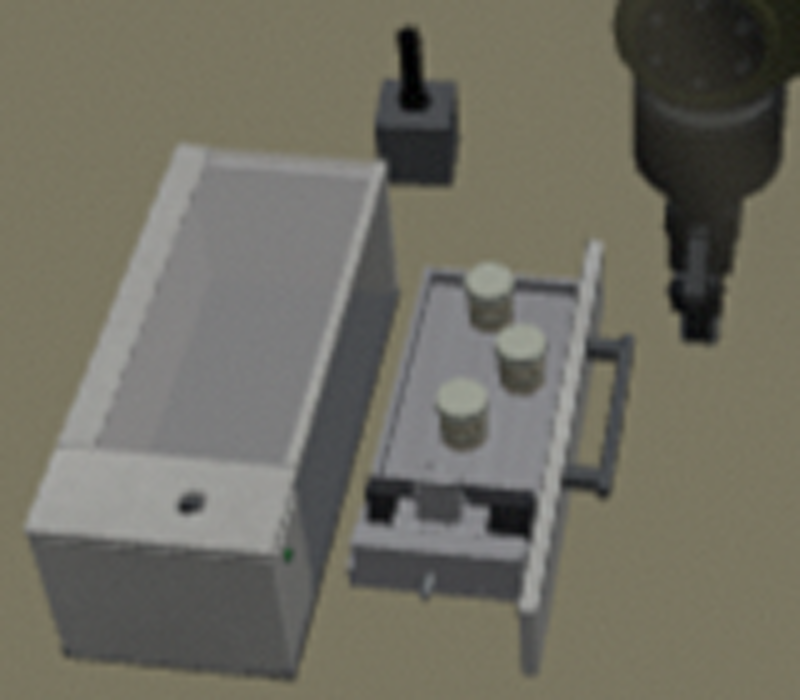

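View pics/w28.png

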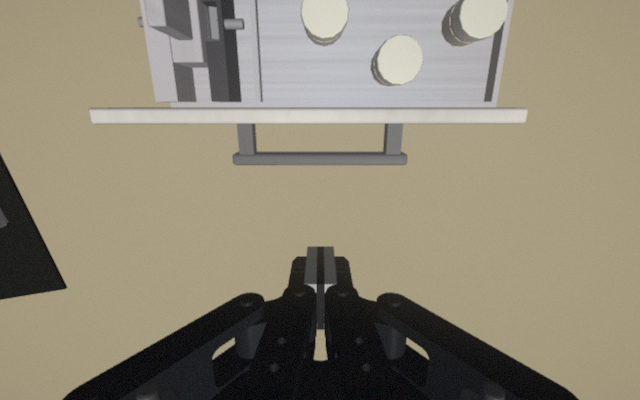

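```bash
python3 -m pendant '[[0,0,0,-0.004,0,0.02,-1],[0,0,0,0,0,0.03,-1],[0,0,0,0,0,0.02,-1],[0,0,0,0.01,0,0,-1],[0,0,0,0.008,0,0,-1],[0,0,0,0.003,0,0,-1],[0,0,0,0,0,0,-1]]'
python3 -m pendant '[[0,0,0,0.003,0,0,-1],[0,0,0,0,0,0,-1]]'
python3 -m pendant '[[0,0,0,0.003,0,0,-1],[0,0,0,0,0,0,-1]]'
python3 -m pendant '[[0,0,0,0.003,0,0,-1],[0,0,0,0,0,0,-1]]'
python3 - <<'E'
from edges import *
c=shot("side","s29",(190,130,350,270),5)
c=shot("wrist","w29");p=observe();print(p["tool_pos"],yaw(),p["wrist_force"])
E
```

```text
time: 54.5
tool_pos: [0.4474, -0.018, 0.0428]
ee_rot: [0.0, 0.999, -0.048, 0.001]
wrist_force: [-0.1, -0.3, -0.8]
grip_width: -0.0004
time: 54.7
tool_pos: [0.4495, -0.0182, 0.0423]
ee_rot: [0.0, 0.999, -0.048, 0.0]
wrist_force: [-0.2, 0.3, -0.1]
grip_width: 0.0
time: 54.9
tool_pos: [0.4524, -0.0185, 0.042]
ee_rot: [0.0, 0.999, -0.048, 0.0]
wrist_force: [0.0, 0.1, -0.2]
grip_width: 0.0003
time: 55.1
tool_pos: [0.4554, -0.0188, 0.0419]
ee_rot: [0.0, 0.999, -0.048, 0.0]
wrist_force: [0.0, 0.4, 0.5]
grip_width: -0.0002
[ 0.45508315 -0.01874538  0.04178106] -5.5527241378529375 [-0.00500792 -0.22050506  0.06352119]
```

View pics/w29.png

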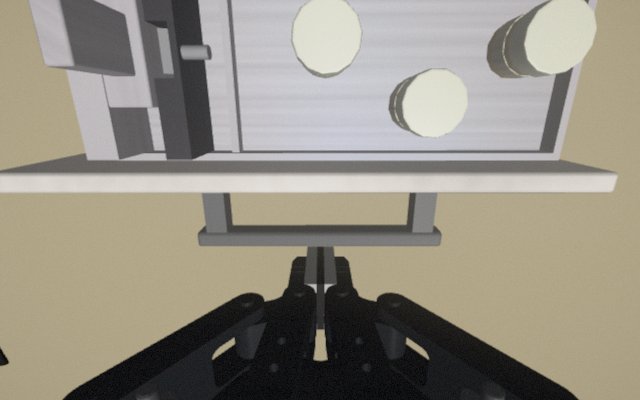

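View pics/s29.png

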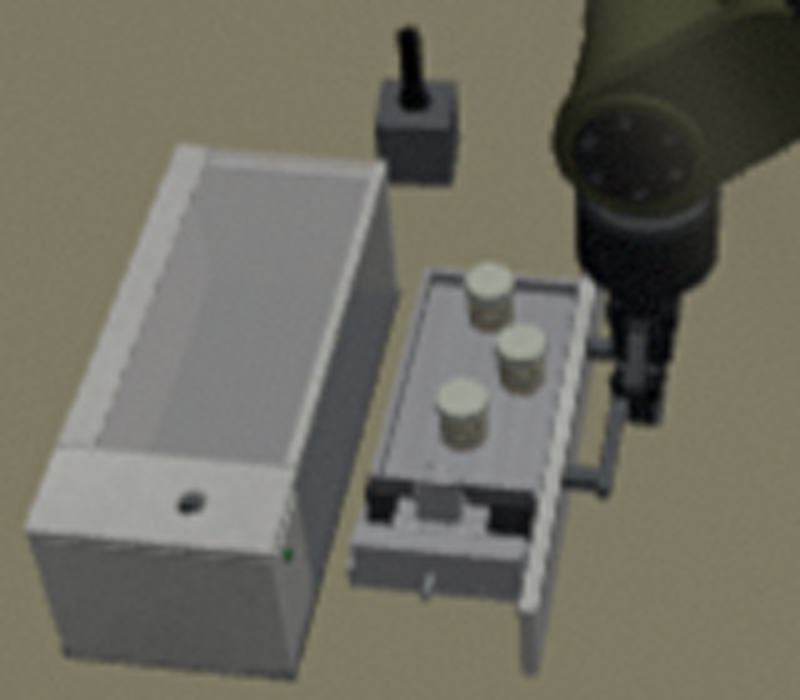

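```bash
for i in 1; do python3 -m pendant '[[0,0,0,0.003,0,0,-1],[0,0,0,0,0,0,-1]]'; done
python3 -m pendant '[[0,0,0,0.003,0,0,-1],[0,0,0,0,0,0,-1]]'
python3 -m pendant '[[0,0,0,0.003,0,0,-1],[0,0,0,0,0,0,-1]]'
python3 - <<'E'
from edges import *
c=shot("wrist","w30");p=observe();print(p["tool_pos"],yaw(),p["wrist_force"])
E
```

```text
time: 55.4
tool_pos: [0.4579, -0.019, 0.0417]
ee_rot: [-0.0, 0.999, -0.048, -0.0]
wrist_force: [-2.4, -0.4, 1.5]
grip_width: 0.0001
time: 55.6
tool_pos: [0.461, -0.0193, 0.0417]
ee_rot: [-0.0, 0.999, -0.048, -0.0]
wrist_force: [-3.7, 0.8, 0.9]
grip_width: -0.0003
time: 55.8
tool_pos: [0.4639, -0.0196, 0.0417]
ee_rot: [-0.0, 0.999, -0.048, -0.0]
wrist_force: [-3.8, 0.8, 0.4]
grip_width: -0.0
[ 0.46386956 -0.01957734  0.0416982 ] -5.55095798233165 [-3.03015779  0.0258892  -0.66836331]
```

View pics/w30.png

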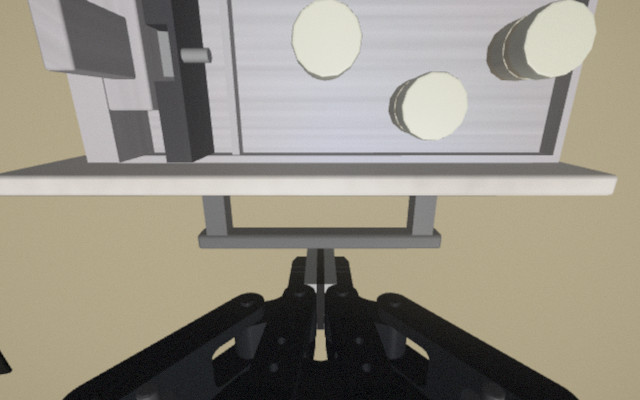

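```bash
python3 -m pendant '[[0,0,0,0.003,0,0,-1],[0,0,0,0.004,0,0,-1],[0,0,0,0.004,0,0,-1],[0,0,0,0.005,0,0,-1],[0,0,0,0.005,0,0,-1]]'
python3 -m pendant '[[0,0,0,0.005,0,0,-1],[0,0,0,0.005,0,0,-1],[0,0,0,0.005,0,0,-1],[0,0,0,0.005,0,0,-1],[0,0,0,0.004,0,0,-1],[0,0,0,0.003,0,0,-1]]'
python3 - <<'E'
from edges import *
c=shot("wrist","w31");p=observe();print(p["tool_pos"],yaw(),p["wrist_force"])
E
```

```text
time: 56.35
tool_pos: [0.4846, -0.0216, 0.0417]
ee_rot: [-0.0, 0.999, -0.048, -0.001]
wrist_force: [-5.7, 1.1, 0.9]
grip_width: -0.0001
time: 56.95
tool_pos: [0.5115, -0.0242, 0.0417]
ee_rot: [-0.0, 0.999, -0.048, -0.001]
wrist_force: [-5.7, 1.1, 2.7]
grip_width: -0.0001
[ 0.51191307 -0.02424301  0.04171264] -5.553490264604065 [-3.12562331  0.18130503 -0.02960566]
```

View pics/w31.png

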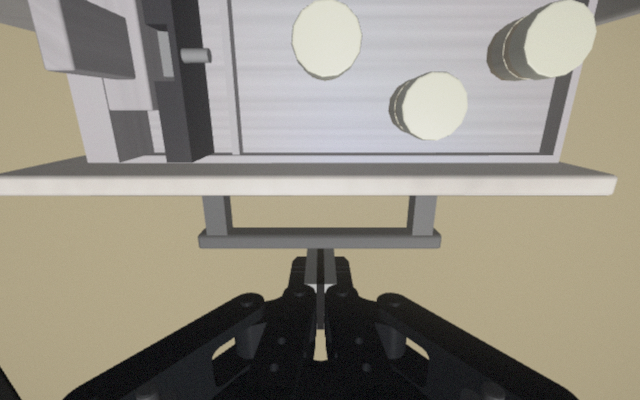

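```bash
python3 -m pendant '[[0,0,0,0.003,0,0,-1],[0,0,0,0.005,0,0,-1],[0,0,0,0.005,0,0,-1],[0,0,0,0.005,0,0,-1],[0,0,0,0.005,0,0,-1],[0,0,0,0.005,0,0,-1],[0,0,0,0.005,0,0,-1],[0,0,0,0.005,0,0,-1],[0,0,0,0.004,0,0,-1],[0,0,0,0.004,0,0,-1],[0,0,0,0.004,0,0,-1]]'
python3 - <<'E'
from edges import *
c=shot("side","s32",(190,130,350,270),5)
c=shot("wrist","w32");p=observe();print(p["tool_pos"],yaw(),p["wrist_force"])
E
```

```text
time: 58.1
tool_pos: [0.5609, -0.0289, 0.0416]
ee_rot: [-0.0, 0.999, -0.048, -0.001]
wrist_force: [-9.6, 1.1, 4.9]
grip_width: 0.0
[ 0.56136308 -0.02901587  0.04166593] -5.550190027906927 [-5.1138623   0.88072698  1.52922321]
```

View pics/w32.png

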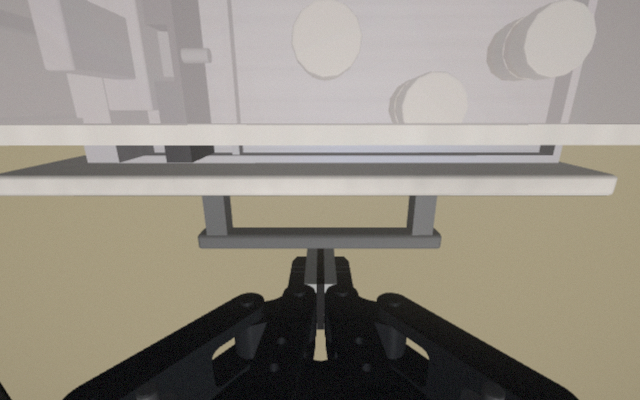

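View pics/s32.png

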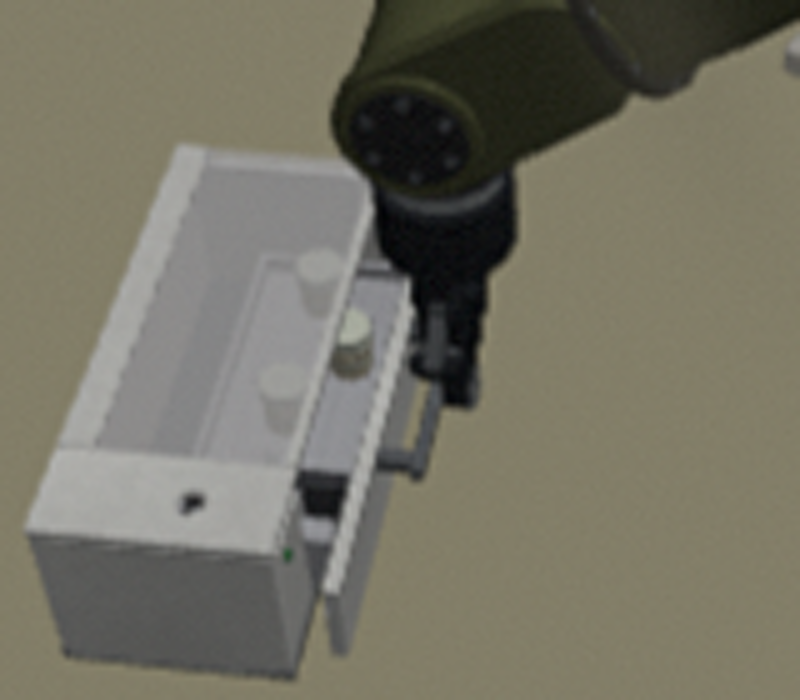

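```bash
python3 -m pendant '[[0,0,0,0.004,0,0,-1],[0,0,0,0.004,0,0,-1],[0,0,0,0.003,0,0,-1],[0,0,0,0.003,0,0,-1],[0,0,0,0,0,0,-1]]'
python3 -m pendant '[[0,0,0,0.002,0,0,-1],[0,0,0,0.002,0,0,-1],[0,0,0,0,0,0,-1]]'
```

```text
time: 58.7
tool_pos: [0.5753, -0.0303, 0.0417]
ee_rot: [-0.0, 0.999, -0.048, -0.0]
wrist_force: [-4.2, 0.9, 2.2]
grip_width: -0.0003
time: 59.0
tool_pos: [0.5792, -0.0307, 0.0417]
ee_rot: [-0.0, 0.999, -0.048, -0.001]
wrist_force: [-5.3, 1.4, 1.9]
grip_width: 0.0001
```

```bash
python3 -m pendant '[[0,0,0,0.0015,0,0,-1],[0,0,0,0.0015,0,0,-1],[0,0,0,0,0,0,-1]]'
python3 -m pendant '[[0,0,0,0.001,0,0,-1],[0,0,0,0.001,0,0,-1],[0,0,0,0,0,0,-1]]'
python3 - <<'E'
from edges import *
c=shot("side","s33",(190,130,350,270),5)
c=shot("wrist","w33");p=observe();print(p["tool_pos"],yaw(),p["wrist_force"])
E
```

```text
time: 59.3
tool_pos: [0.5819, -0.031, 0.0417]
ee_rot: [-0.0, 0.999, -0.048, -0.001]
wrist_force: [-6.8, 0.8, 2.4]
grip_width: -0.0002
time: 59.6
tool_pos: [0.5821, -0.031, 0.0415]
ee_rot: [-0.0, 0.999, -0.048, -0.003]
wrist_force: [-22.2, 2.4, 12.0]
grip_width: 0.0003
[ 0.58209865 -0.03099322  0.04152798] -5.542346420773467 [-21.86752521   2.54279344  11.43244477]
```

View pics/w33.png

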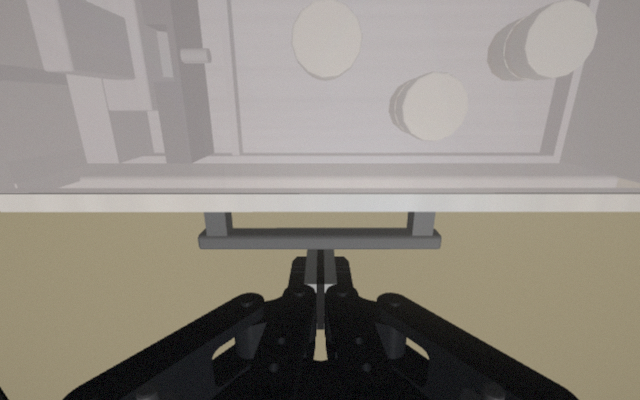

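```bash
python3 -m pendant '[[0,0,0,-0.002,0,0,-1],[0,0,0,-0.003,0,0,-1],[0,0,0,-0.003,0,0,-1],[0,0,0,-0.003,0,0,-1],[0,0,0,-0.004,0,0,-1]]'
python3 -m pendant '[[0,0,0,-0.02,0,0,-1],[0,0,0,-0.03,0,0,-1],[0,0,0,-0.03,0,-0.02,-1],[0,0,0,-0.02,0,-0.04,-1],[0,0,0,0,0,-0.04,-1],[0,0,0,0,0,-0.04,-1],[0,0,0,0,0,0,-1],[0,0,0,0,0,0,-1]]'
python3 - <<'E'
from edges import *
c=shot("side","s34",(190,130,350,270),5)
c=shot("wrist","w34");p=observe();print(p["tool_pos"],yaw(),p["wrist_force"])
E
```

```text
time: 60.2
tool_pos: [0.5699, -0.03, 0.0421]
ee_rot: [0.0, 0.999, -0.048, 0.001]
wrist_force: [-0.3, 0.5, -0.3]
grip_width: -0.0
time: 61.0
tool_pos: [0.4704, -0.0203, 0.1824]
ee_rot: [0.0, 0.999, -0.048, 0.001]
wrist_force: [-0.7, 0.1, -0.6]
grip_width: 0.0001
[ 0.46966041 -0.0201993   0.18083424] -5.558409114047158 [-0.70550654  0.22377619 -0.15851168]
```

View pics/w34.png

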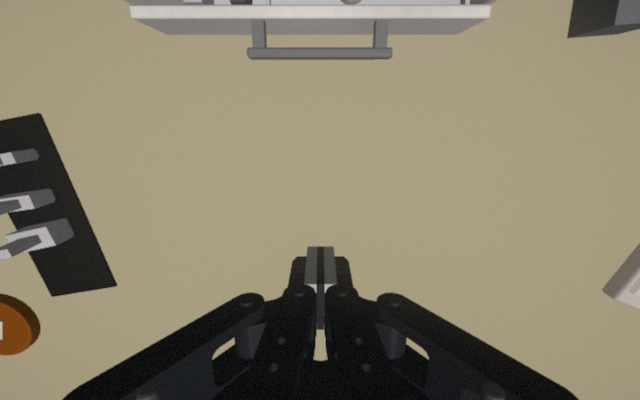

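View pics/s34.png

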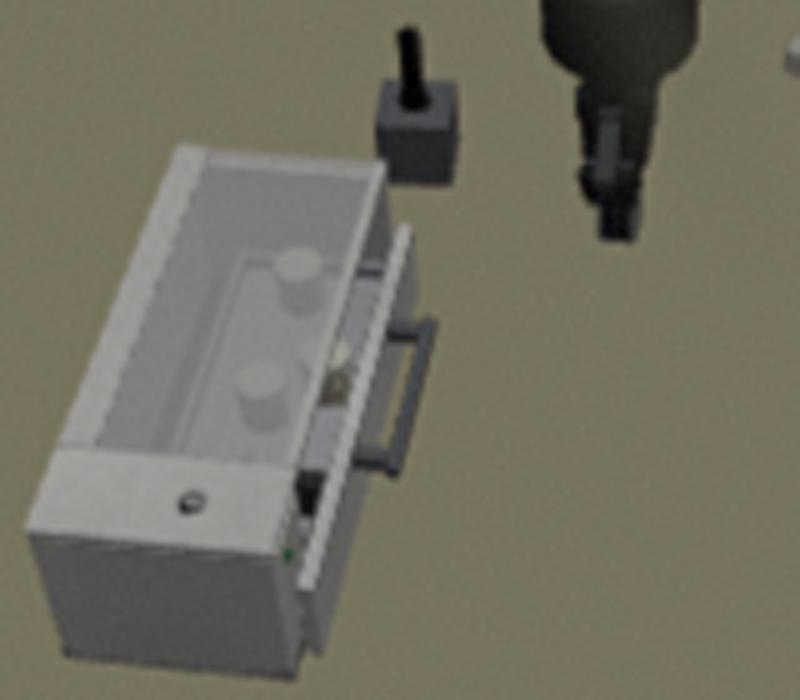

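```bash
python3 -m pendant '[[0,0,0,-0.04,0.0,-0.02,-1],[0,0,0,-0.04,0,0,-1],[0,0,0,-0.03,0,0,-1],[0,0,0,0,0,0,-1],[0,0,0,0,0,0,-1],[0,0,0,0,0,0,-1],[0,0,0,0,0,0,-1],[0,0,0,0,0,0,-1],[0,0,0,0,0,0,-1],[0,0,0,0,0,0,-1],[0,0,0,0,0,0,-1]]'
python3 - <<'E'
from edges import *
a=cv2.imread("pics/top0.png");c=shot("top","t35");d=cv2.absdiff(a,c.f[:,:,::-1].copy()).max(2)
cv2.imwrite("pics/d35.png",np.clip(d*3,0,255).astype(np.uint8))
c=shot("side","s35")
c=shot("top","t35b",(180,90,450,290),2.9)
E
```

```text
time: 62.2
tool_pos: [0.3606, -0.0095, 0.2018]
ee_rot: [-0.0, 0.999, -0.048, -0.0]
wrist_force: [-0.4, -0.5, -0.3]
grip_width: 0.0002
```

View pics/t35b.png

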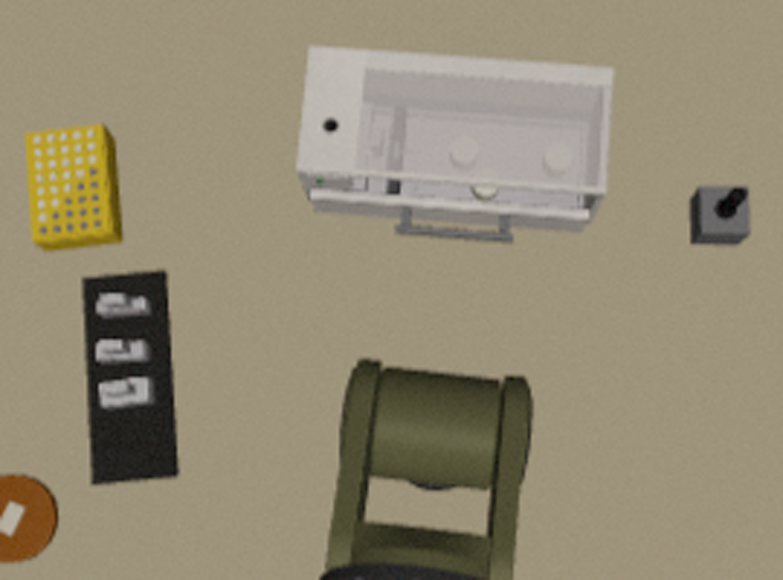

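View pics/s35.png

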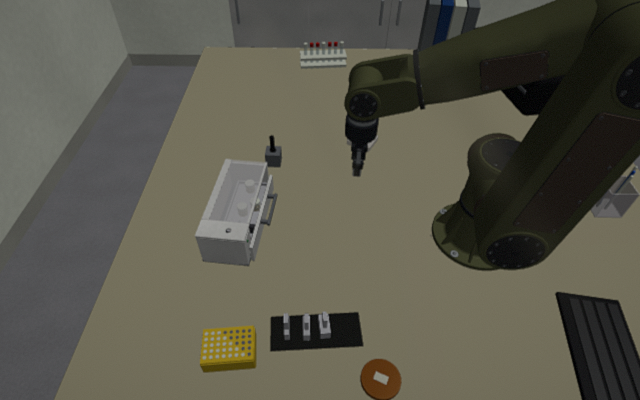

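View pics/d35.png

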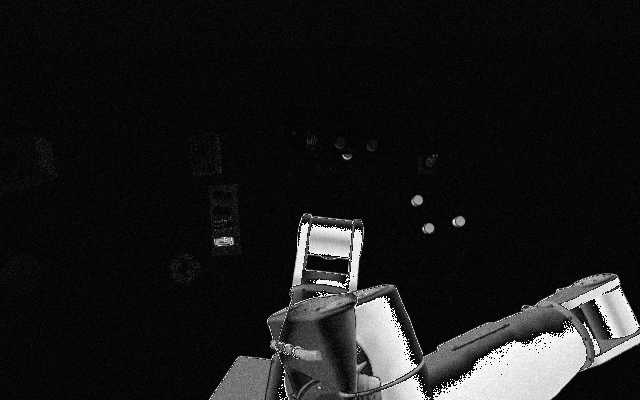

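```bash
python3 -c "
from rig import *
print(hand_in())"
```

```text
the job is handed in; nothing more can be done
None
```

The job is done and handed in at about 62 s of the 210 s, but no verdict was given. The pin tripped the tray and is back in its stand. The three pots present stand in the pan, and the 20 mm spacer stands in the gap against the fixed wall. The tray has been pushed home.

**Spacer trial:** I tried the 24 mm plate first. It stopped at the mouth of the gap with about 17 N while centred, so I put it back on the mat. The 20 mm plate went down freely to the floor at the expected height. The picture afterwards shows it flat against the wall with 1–2 mm of play. Picture estimates of the gap ranged from 21.3 to 23 mm.

**Tray latch:** I pushed until the force jumped to 22 N at the end stop. The tray then stayed in after I backed off, with the front panel where it was at the start. I waited about another second and it had not moved. The hole looked slightly brighter inside than at the start in one side picture; I could not say why.

**Final pictures:** The pots are upright and visible through the window, the pin is in its stand, and the 12, 16 and 24 mm plates stand on the mat. Comparing the last top picture with the first shows no change in the tip rack or dish. The arm partly covers the case in the final views, so I did not check it there. The last wrist picture shows only its edge.

**Failed push:** In my first attempt to push the tray, with the fingertips 52 mm above the desk, the fingers went past the push bar and the tray did not move. I saw no force at the end of that move. I lifted out, checked that nothing had been disturbed, and pushed again with the fingertips at 42 mm, which worked.

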